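# Load and close the annealing box

### The job

Pack all the steel offcuts lying on the bench into the open annealing box side by side in one layer, then put the lid on so that it sits fully down all round, and last swing the red clamp bar over and all the way down across the lid. There are four or five offcuts; leave the other things on the bench where they are.

Things in the scene. Friction and masses are not known exactly. Their poses are not given: they have to be found in the camera images.
- offcut_billet: solid block of bright bare steel, about 0.7 kg, 60 x 38 x 42 mm along its x, y, z; origin at the centre of the piece; starts on the table with z up. May be absent (None)
- offcut_layered: solid block of layered steel, striped dark grey and bright, about 0.7 kg, 62 x 36 x 46 mm along its x, y, z; origin at the centre of the piece; starts on the table with z up. May be absent (None)
- offcut_tube: offcut of blue-painted rectangular tube, walls 6 mm, open along its z axis, about 0.4 kg, 60 x 44 x 50 mm along its x, y, z; origin at the centre of the piece; starts on the table with z up. May be absent (None)
- offcut_channel: offcut of mustard-yellow U channel, walls 8 mm, its section in the x-y plane (web on the -y side, open to +y), about 0.4 kg, 62 x 42 x 50 mm along its x, y, z; origin at the centre of the piece; starts on the table with z up. May be absent (None)
- offcut_beam: offcut of rust-brown I-beam, section in the x-y plane, flanges 8 mm thick are its two x end faces, about 0.45 kg, 64 x 44 x 48 mm along its x, y, z; origin at the centre of the piece; starts on the table with z up. May be absent (None)
- offcut_green: solid block of dark green painted steel, about 0.75 kg, 60 x 40 x 44 mm along its x, y, z; origin at the centre of the piece; starts on the table with z up. May be absent (None)
- box: the annealing box, fixed to the table: open-topped dark brown-grey steel box, outside 132 x 254 x 78 mm (x, y, z), inside 120 x 242 x 72 mm, walls and floor 6 mm. Origin under its centre on the table, z up; its x axis points away from the robot (turned up to 0.15 rad), its y axis runs along the length
- lid: loose lid of the box, 0.6 kg: grey steel plate 136 x 258 x 5 mm over a lip (frame) 110 x 232 mm, 8 mm deep, that drops inside the box walls. Origin: centre of the lip's lower edge, z up, long side along y; same either way round. Starts on the table on its lip. Seated, its origin is 70 mm above the box origin, the plate top at 83 mm
- lid_handle (a point): middle of the yellow bar handle of the lid, 46 mm above the lid origin: a bar 74 mm along the lid's x, 14 mm wide and 14 mm high, with 26 mm of free space below it
- clamp (a joint): angle (rad) of the red clamp bar hinged on the back of the box: 0 = down, flat across the lid (3 mm over a seated lid); grows as it swings up and back, 1.57 = upright, 2.1 = stop. Stiff hinge (0.45 N m of friction): stays where it is left, about 3 N at the handle moves it
- clamp_hinge (a point): hinge of the clamp bar, at (80, 75, 90) mm in the box frame, axis parallel to box y. At angle q the cross handle lies at the hinge plus 186 mm times (-cos q along box x, sin q up); at q = 0 it stands 40 mm out from the box's front wall, 90 mm above the table
- clamp_grip (a point): grip point on the round steel cross handle (14 mm thick, parallel to box y) at the free end of the clamp bar, 186 mm from the hinge axis, 37 mm to the -y side of the bar's centre line; the handle reaches 17 mm further to -y. The bar is 24 mm wide, 8 mm thick
- hammer: hammer lying on the table, bystander
- brush: brush lying on the table, bystander
- flux_jar: jar with black cap, 68 mm across, 90 mm high, bystander
- mug: blue mug, bystander
- case: orange case 150 x 60 x 45 mm, bystander
- wrench: wrench lying on the table, bystander
- brick: loose pale firebrick 90 x 75 x 60 mm, bystander
Things that resemble listed ones, but are neither listed nor needed, are in the scene too. Several things have the shape of the offcut_beam; the one meant has the colours described above.

How it is judged:
By the outcome, as a careful person would: the job done as asked, in the order asked, and still so for the second after the job is handed in, with the robot touching nothing.
Of offcut_billet, offcut_layered, offcut_tube, offcut_channel, offcut_beam, offcut_green only 4 to 5 are there at a start; the rules pass over those that are not, and their reading is None.
At some moment in a run one of offcut_billet, offcut_layered, offcut_tube, offcut_channel, offcut_beam, offcut_green, lid may be knocked a few centimetres aside while the robot is not near it.
Once in a run the grip may slacken for a moment while it holds something.
It also fails if it takes over 210 s, if anything falls off the work surface, if the arm or the gripper's body presses on something with over 40 N, if the wrist force passes 120 N, or if a joint passes its speed limit or range.

### The arm

A 6-joint arm with a two-finger parallel gripper is mounted at the origin on the work surface. World frame = base frame: x ahead of the robot, y to its left, z up, the work surface at z = 0. Lengths are in m, angles in degrees, forces in N, time in s.
With the tool pointing down it reaches from about 0.4 to 0.825 m from the base axis. Payload 7 kg.
Tool frame: the origin (TCP) lies between the finger pads; the fingertips stand 14 mm ahead of it and the grasp point (between the pads) lies 5 mm behind it (r.tips_ahead is the distance from the TCP to the fingertips, in m); z points along the fingers, y is the direction in which the jaws open and shut (so a half turn about z gives the same grasp; the last joint's range is limited). The gripper opens to 88 mm and grips with 3 to 60 N. Pads are 19 mm wide; open, the fingers measure 130 mm over their backs; the gripper's body (78 mm by 193 mm) begins 47 mm behind the grasp point.
Start: joints at [93.742, 20.546, 0.682, 0, -70.136, -16.507], TCP at [0.149, 0.658, 0.241] pointing down, gripper open.
Joint ranges: [-176.03, 176.03], [-82.01, 121.73], [-58.28, 71.71], [-173.87, 95.51], [-174.79, -0.11], [-173.66, 173.66]. Speed limits (degrees/s): [136.94, 136.94, 172.46, 180, 180, 180].

### API

Orientations are given as [roll, pitch, yaw] about the fixed x, y, z axes, in that order (R = Rz(yaw) Ry(pitch) Rx(roll)).
In Python, from plant import r gives the robot as it stands.
- The arm moves only by the tool apply_moves, never from a script. Its arguments are lists of equal length, an entry for each row: "slide": the shift along the tool's x, y, z as a fraction of full scale, a list of three; "turn": the turn, a rotation vector about the tool's x, y, z as a fraction of full scale, a list of three; "jaw": the closure, from 0 (fully open) to 1 (shut). In form: {"slide": [[dx, dy, dz], ...], "turn": [[wx, wy, wz], ...], "jaw": [jaw, ...]}. A call has 1 to 8 rows; each row shifts and turns the commanded pose from where the row before left it, along the tool's axes as they then stand; what a row does not reach is not made up. Full scale, the value 1, is 0.1 m for a shift and 1.5 rad for a turn. A row lasts 1/10 s, in which the tool goes at most 50 mm and 8.59 degrees, less where a joint would pass 70% of its speed; a pose out of reach is approached as far as the arm can. A call with a number of a shift or a turn outside -1 to 1 is refused whole. A call with a gripper value outside its range is refused whole. The fingers move at their own pace and stop on an object; "newtons" is the grip in N (left out, the last holds). Time passes only in rows, so rows that do not move let the fingers close. It gives the time, the measured TCP pose, the force and the opening at its end, in the units of the state.
- r.get_state(): the state, without advancing time (a new reading comes with each control period).
- r.capture(name): name is "scene" or "top" or "wrist"; returns a dict with "pixels" (384x512x3 uint8, blue, green, red), "depth" (384x512 float32, m along the optical axis (not along the pixel's ray), 0 where there is no reading), "fx", "fy", "cx", "cy" (pixels), "rvec" (rotation vector, rad) and "tvec" (3), from world to camera coordinates, as OpenCV has them. Camera axes: x right, y down, z forward; pixel columns grow to the right and rows downward; lengths in m; the calibration is good to about 2 mm. A picture is of the moment at which its call begins.
- r.close_job(): hands the job in, once; it reports no verdict.
The state is a dict: "time_s": time; "joints": joint angles; "qd": joint speeds; "joint_torque": joint torques, N m; "tcp_pos": TCP position; "eef_rot": TCP orientation; "contact_force": force on the tool from outside, world axes, zero at the start; "moment": the same for the moment, N m; "gripper_width": finger opening in m.
Only numpy, scipy, OpenCV 4.12 (cv2) and the standard library are available. Lean on these libraries where they do the work, as an engineer would, in place of code of your own. Each camera call takes 0.05 s, during which the arm holds its last target.

## Working session

There is one attempt and no reset: what is moved stays moved. The work goes in short steps, Python scripts to look and compute and a tool call to move; the robot and the scene stay as the last step left them, time stands still between calls to the robot, and variables do not carry over. Pictures are saved under pics/ and viewed, and the job is handed in when it is done.

Besides the shell and the picture viewer there is one more tool, called after "Request:" as name(argument=value, ...) on one line, values as JSON. apply_moves: Moves the arm, as the interface text tells. Shift numbers are shares of 0.1 m and turn numbers shares of 1.5 rad, none past 1 either way. Its arguments: {"type":"object","properties":{"slide":{"type":"array"},"turn":{"type":"array"},"jaw":{"type":"array"},"newtons":{"type":"number"}},"required":["slide","turn","jaw"]}

```bash
ls -la; mkdir -p pics; cat > h.py <<'E'
import numpy as np, cv2
from plant import r
from scipy.spatial.transform import Rotation as R
def cap(n,fn=None):
    c=r.capture(n)
    if fn: cv2.imwrite('pics/'+fn+'.png',c['pixels'])
    return c
def cam(c):
    M,_=cv2.Rodrigues(np.array(c['rvec'],float)); return M,np.array(c['tvec'],float).ravel()
def world(c):
    M,t=cam(c); d=c['depth']; v,u=np.mgrid[0:d.shape[0],0:d.shape[1]]
    P=np.stack([(u-c['cx'])/c['fx']*d,(v-c['cy'])/c['fy']*d,d],-1)
    return (P-t)@M   # M^T (P-t)
def ray(c,u,v,z):
    M,t=cam(c); d=M.T@np.array([(u-c['cx'])/c['fx'],(v-c['cy'])/c['fy'],1.]); o=-M.T@t
    return o+d*(z-o[2])/d[2]
def proj(c,p):
    M,t=cam(c); q=M@np.array(p)+t; return q[0]/q[2]*c['fx']+c['cx'],q[1]/q[2]*c['fy']+c['cy']
E
python3 - <<'E'
from h import *
s=r.get_state(); print(s)
for n in ['scene','top','wrist']:
    c=cap(n,n+'0'); M,t=cam(c); print(n,-M.T@t,M[2],c['fx'])
E
```

```text
total 12
drwxr-xr-x  3 agent agent 4096 Dec  6 17:51 .
drwxr-xr-x 23 root  root  4096 Dec  6 17:51 ..
drwxr-xr-x  2 agent agent 4096 Dec  6 17:51 pics
{'time_s': 0.0, 'joints': array([ 9.37406367e+01,  2.05892701e+01,  6.33439671e-01, -1.92485000e-02,
       -7.01343232e+01, -1.65061726e+01]), 'qd': array([ 0.02576261,  0.12141892, -0.01292793,  0.00883792,  0.02258401,
        0.00823096]), 'joint_torque': array([-9.23497246e-04, -5.82717991e+01,  2.93057799e+01,  6.99729323e+00,
        7.03147991e-03, -1.64432313e-04]), 'tcp_pos': array([0.14908381, 0.65785902, 0.2396473 ]), 'eef_rot': array([ 1.79908420e+02, -8.26747375e-03, -1.27720845e+01]), 'contact_force': array([0.08895934, 0.17205729, 0.6524172 ]), 'moment': array([-0.01207148, -0.00672046, -0.06321225]), 'gripper_width': 0.0876877132605591}
scene [ 1.35407346 -0.08838776  1.05909775] [-0.63138637  0.08358009 -0.77095111] 362.63080606983806
top [ 0.23296119 -0.01360037  2.03375342] [ 1.47835284e-01  9.24377576e-04 -9.89011564e-01] 479.3616041664245
wrist [0.23004564 0.63940618 0.38418807] [-0.29495161  0.06544571 -0.95326828] 307.94629301537475
```

```bash
cd pics; python3 -c "
import cv2
for n in ['scene0','top0']:
    i=cv2.imread(n+'.png'); cv2.imwrite(n+'b.png',cv2.resize(i,(800,600),interpolation=cv2.INTER_CUBIC))
"
```

```text
(no output)
```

View pics/scene0b.png

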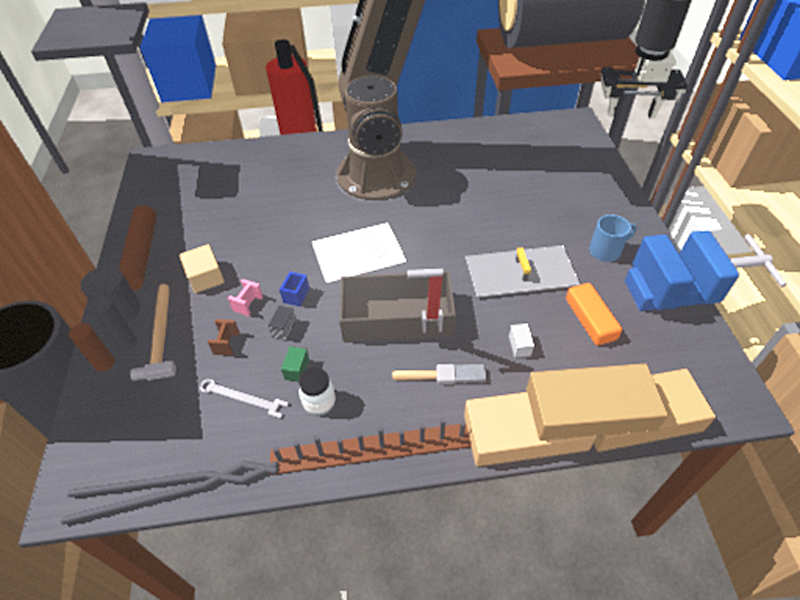

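View pics/top0b.png

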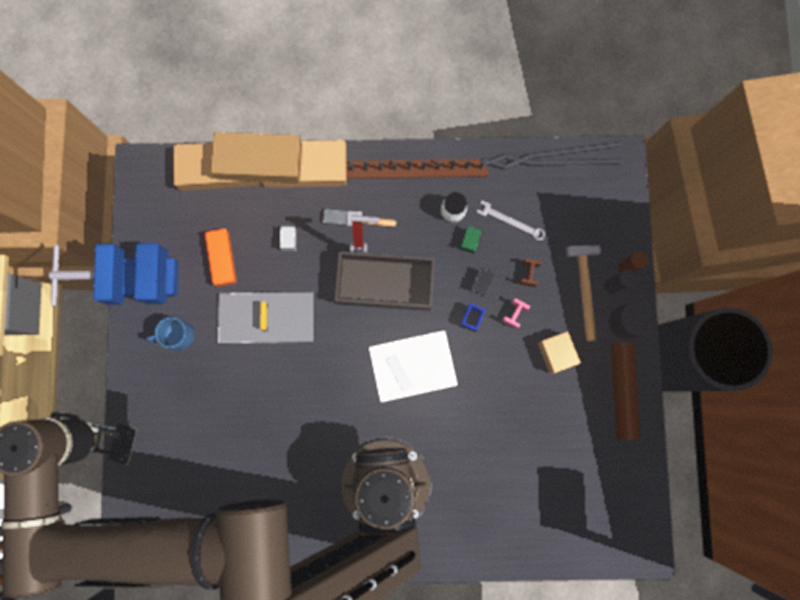

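The candidates are a blue tube, a striped block, a green block, a rust beam, a pink beam-shaped piece (a lookalike) and a whitish block. I'll enlarge these crops to confirm.

```bash
python3 - <<'E'
import cv2,numpy as np
i=cv2.imread('pics/scene0.png'); t=cv2.imread('pics/top0.png')
a=cv2.resize(i[165:280,110:370],(800,354),interpolation=cv2.INTER_CUBIC)
b=cv2.resize(t[125:215,280:370],(400,400),interpolation=cv2.INTER_CUBIC)[:240]
b=cv2.resize(t[135:220,275:375],(282,240),interpolation=cv2.INTER_CUBIC)
d=cv2.resize(t[135:170,165:210],(309,240),interpolation=cv2.INTER_CUBIC)
o=np.zeros((594,800,3),np.uint8);o[:354]=a;o[354:,:282]=b;o[354:,300:609]=d
cv2.imwrite('pics/crop1.png',o)
E
```

```text
(no output)
```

View pics/crop1.png

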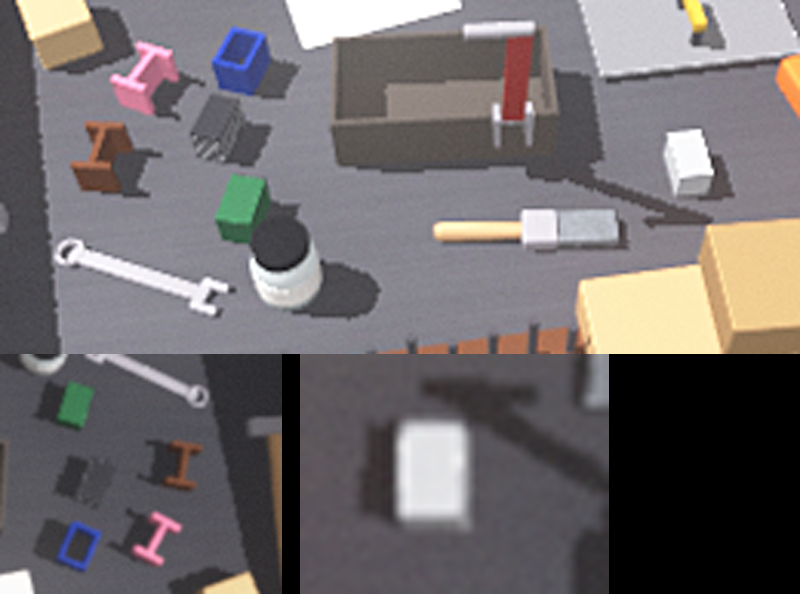

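Confirmed. There are five offcuts in the 800x600 scene view: billet, a bright white-grey block at (520,340); layered, striped, at (282,320); tube, blue, at (293,288); beam, rust-brown, at (223,337); green at (295,362). No mustard channel is present. The pink I-shape at (245,297) is the decoy, because the beam should be rust-brown. Next I'll measure.

```bash
cat > m.py <<'E'
from h import *
def masks(c):
    hsv=cv2.cvtColor(c['pixels'],cv2.COLOR_BGR2HSV); H,S,V=[hsv[...,k].astype(int) for k in range(3)]
    return dict(tube=(H>110)&(H<130)&(S>140), green=(H>50)&(H<85)&(S>110), beam=(H<16)&(S>100)&(V<190),
      yellow=(H>20)&(H<32)&(S>170), red=((H<6)|(H>172))&(S>150))
def rect(P):
    (x,y),(a,b),an=cv2.minAreaRect((P[:,:2]*1000).astype(np.float32))
    if a<b: a,b,an=b,a,an+90
    an=(an+90)%180-90
    return np.round([x,y,a,b,an],1)
if __name__=='__main__':
    c=cap('top'); W=world(c); m=masks(c)
    u0=dict(tube=(303,203),green=(302,153),beam=(339,174),layered=(309,180),billet=(184,152),lid=(170,203),brick=(358,225),box=(246,180),pink=(330,200))
    Z=W[...,2]
    print('table z',np.median(Z[330:350,150:200]), )
    for k,(u,v) in u0.items():
        w=40 if k in('lid','box') else 13
        sub=np.zeros(Z.shape,bool); sub[v-w:v+w,u-w:u+w]=1
        hi=sub&(Z>(0.008 if k=='lid' else 0.03))&(Z<0.1)
        n,l=cv2.connectedComponents(hi.astype(np.uint8))
        # biggest comp near
        if n<2: print(k,'none');continue
        b=max(range(1,n),key=lambda q:(l==q).sum()); s=l==b
        P=W[s]; top=P[P[:,2]>np.percentile(P[:,2],90)-0.008]
        print(k,s.sum(),'ztop',np.percentile(P[:,2],90).round(4),rect(top), 'cen', top.mean(0).round(4))
    s=cap('scene'); W=world(s); m=masks(s)
    for k,q in m.items():
        n,l,st,ce=cv2.connectedComponentsWithStats(q.astype(np.uint8))
        for b in range(1,n):
            if st[b,4]>25:
                P=W[l==b]; print(k,ce[b].round(),st[b,4],P.mean(0).round(3),P.min(0).round(3),P.max(0).round(3))
E
python3 m.py
```

```text
table z 0.8019042532145966
tube 82 ztop 0.0546 [ 437.8 -243.2   59.9   43.6  -24.4] cen [ 0.4388 -0.2436  0.0519]
green 134 ztop 0.0503 [ 651.6 -245.4   61.6   39.5  -17.5] cen [ 0.6506 -0.2439  0.0473]
beam 83 ztop 0.0529 [ 557.  -402.1   65.8   41.    -9.2] cen [ 0.5584 -0.4036  0.0505]
layered 131 ztop 0.0519 [ 534.6 -272.5   61.7   35.8  -23.5] cen [ 0.5373 -0.2726  0.0489]
billet 131 ztop 0.0478 [662.7 253.1  59.4  35.   -1.7] cen [0.6639 0.2543 0.0446]
lid 1547 ztop 0.0218 [451.6 315.  259.7 140.4  89.5] cen [0.4486 0.3158 0.0209]
brick 421 ztop 0.0653 [ 341.  -467.8   88.6   75.5   18.7] cen [ 0.3415 -0.466   0.0621]
box 514 ztop 0.0847 [547.8 -10.  253.4 154.4  85. ] cen [0.5501 0.0029 0.083 ]
pink 84 ztop 0.0555 [ 445.9 -358.4   65.5   40.2  -29.1] cen [ 0.4451 -0.3573  0.053 ]
tube [113.  45.] 532 [-0.845 -0.691 -0.071] [-1.19  -0.911 -0.203] [ 1.354 -0.088  1.059]
tube [508.  46.] 26 [-0.024  1.231  0.198] [-0.028  1.207  0.178] [-0.018  1.255  0.214]
tube [186. 184.] 130 [ 0.453 -0.248  0.046] [ 0.404 -0.273  0.   ] [ 1.354 -0.088  1.059]
green [188. 230.] 158 [ 0.653 -0.
[... 3509 characters left out ...]
 [488. 359.] 91 [ 1.07   0.888 -0.552] [ 1.037  0.881 -0.656] [ 1.098  0.896 -0.455]
beam [ 41. 372.] 132 [ 0.901 -0.861 -0.399] [ 0.839 -0.884 -0.446] [ 1.354 -0.088  1.059]
beam [ 54. 367.] 50 [ 0.868 -0.852 -0.466] [ 0.852 -0.871 -0.546] [ 0.88  -0.845 -0.409]
beam [495. 373.] 292 [ 1.121  0.907 -0.59 ] [ 1.081 -0.088 -0.742] [1.354 1.049 1.059]
beam [474. 371.] 31 [ 1.08   0.887 -0.698] [ 1.051  0.879 -0.738] [ 1.099  0.891 -0.665]
beam [ 22. 372.] 36 [ 0.923 -0.872 -0.297] [ 0.909 -0.876 -0.34 ] [ 0.937 -0.868 -0.234]
red [186.  62.] 1056 [-0.496 -0.249 -0.021] [-0.867 -0.358 -0.172] [ 1.354 -0.088  1.059]
red [276. 199.] 26 [0.658 0.051 0.16 ] [ 0.624 -0.088  0.094] [1.354 0.067 1.059]
```

```bash
cat > box.py <<'E'
from h import *
from m import rect
c=cap('top'); W=world(c); Z=W[...,2]
sub=np.zeros(Z.shape,bool); sub[150:205,205:285]=1
hi=sub&(Z>0.072)&(Z<0.09)
cv2.imwrite('pics/rim.png',cv2.resize(hi[140:215,195:295].astype(np.uint8)*255,(800,600),interpolation=cv2.INTER_NEAREST))
P=W[hi]; print(hi.sum(),np.median(P[:,2]))
# edges, recast at z=.078
vs,us=np.nonzero(hi)
Q=np.array([ray(c,u,v,0.078) for u,v in zip(us,vs)])
# front wall inner filter
R0=R.from_euler('z',-5,degrees=True).as_matrix()[:2,:2]
L=Q[:,:2]@R0   # in box-ish axes
x=L[:,0];y=L[:,1]
print(np.percentile(x,[0,2,5,50,95,98,100]).round(4),np.percentile(y,[0,2,5,50,95,98,100]).round(4))
# lines fits
def fit(sel,ax):
    A=L[sel]; p=np.polyfit(A[:,1-ax],A[:,ax],1); return p.round(4), A[:,ax].mean().round(4), sel.sum()
f=x<x.min()+0.012; print('front',fit(f,0))
l=(y>y.max()-0.012); print('+y',fit(l,1)); 
l=(y<y.min()+0.012); print('-y',fit(l,1))
xb=x.min()+.126; l=abs(x-xb)<.007; print('back',fit(l,0))
s=cap('scene'); W=world(s); hsv=cv2.cvtColor(s['pixels'],cv2.COLOR_BGR2HSV)
b=np.zeros(Z.shape,bool); b[165:215,255:300]=1
red=b&((hsv[...,0]<8)|(hsv[...,0]>170))&(hsv[...,1]>130)&(W[...,2]>.08)&(W[...,2]<.4)
P=W[red]; print(red.sum(),P.mean(0)); print(P[np.argsort(P[:,2])][::12].round(3))
hd=b&(W[...,2]>.22)&(W[...,2]<.4)&~red; P=W[hd]; print('handle',hd.sum(),P.mean(0).round(3),P.min(0).round(3),P.max(0).round(3))
E
python3 box.py
```

```text
262 0.07781275985675089
[0.4695 0.4705 0.471  0.5445 0.6024 0.6102 0.6159] [-0.0889 -0.0883 -0.0873  0.0413  0.1629  0.1641  0.1646]
front (array([0.0005, 0.4736]), np.float64(0.4737), np.int64(90))
+y (array([0.0024, 0.1599]), np.float64(0.1612), np.int64(47))
-y (array([ 0.0078, -0.0898]), np.float64(-0.0857), np.int64(46))
back (array([-0.0033,  0.5987]), np.float64(0.5986), np.int64(90))
182 [0.64137536 0.05707263 0.18255806]
[[0.623 0.058 0.094]
 [0.628 0.05  0.107]
 [0.632 0.052 0.122]
 [0.634 0.048 0.136]
 [0.636 0.058 0.147]
 [0.637 0.064 0.158]
 [0.638 0.06  0.169]
 [0.643 0.056 0.181]
 [0.644 0.068 0.19 ]
 [0.64  0.046 0.199]
 [0.647 0.057 0.209]
 [0.648 0.06  0.22 ]
 [0.65  0.065 0.231]
 [0.651 0.047 0.239]
 [0.652 0.052 0.249]
 [0.654 0.046 0.257]]
handle 124 [0.656 0.039 0.275] [0.646 0.004 0.22 ] [0.663 0.069 0.285]
```

View pics/rim.png

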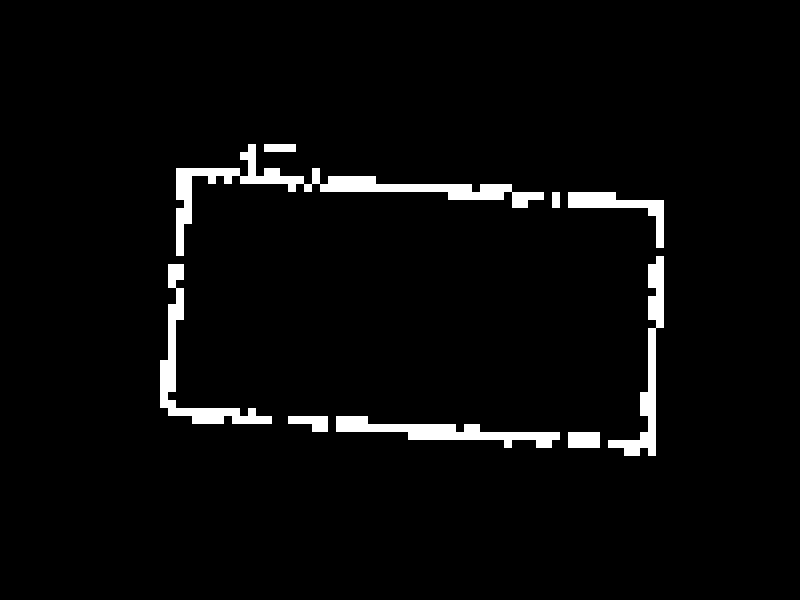

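```bash
cat > plan.py <<'E'
from h import *
import sys,json
BX=np.array([.5375,-.0091]); BY=np.radians(-5.)
def box(x,y):  # mm -> world m
    c,s=np.cos(BY),np.sin(BY); return BX+np.array([c*x-s*y,s*x+c*y])/1000
def plan(wps,jaw,smax=.45,tmax=.095,p0=None):
    """wps: list of (x,y,z,yaw_deg) world; tool down (levelled)."""
    s=r.get_state(); 
    p=np.array(s['tcp_pos']) if p0 is None else p0; Rm=R.from_euler('xyz',s['eef_rot'],degrees=True)
    print('now',p.round(4),np.round(s['eef_rot'],2),'t',round(s['time_s'],2),'w',round(s['gripper_width'],4))
    S=[];T=[]
    for w in wps:
        tp=np.array(w[:3]); tR=R.from_euler('xyz',[180,0,w[3]],degrees=True)
        rv=(Rm.inv()*tR).as_rotvec()
        if len(w)>4 and w[4]*rv[2]<0: a=rv[2]; rv=np.array([0,0,a-np.sign(a)*2*np.pi])
        d=tp-p; n=int(max(np.ceil(np.linalg.norm(d)/.1/smax),np.ceil(np.linalg.norm(rv)/1.5/tmax),1))
        for k in range(n):
            tr=np.round(rv/n/1.5,3); rem=(tp-p)/(n-k)
            sl=np.round(Rm.inv().apply(rem)/.1,3)
            p=p+Rm.apply(sl*.1); Rm=Rm*R.from_rotvec(tr*1.5)
            S.append(sl.tolist());T.append(tr.tolist())
    for i in range(0,len(S),8):
        print(json.dumps({'slide':S[i:i+8],'turn':T[i:i+8],'jaw':[jaw]*len(S[i:i+8])}))
    print('end',p.round(4),Rm.as_euler('xyz',degrees=True).round(1))
if __name__=='__main__':
    plan(json.loads(sys.argv[1]),float(sys.argv[2]))
E
python3 plan.py '[[0.42,0.45,0.27,-60],[0.52,0.1,0.27,-95],[0.438,-0.243,0.20,-114.4]]' 0
python3 - <<'E'
import sys; sys.path.insert(0,'.')
from h import *
c=cap('top'); W=world(c); 
Z=W[...,2]; s=np.zeros(Z.shape,bool); s[115:150,270:310]=1
P=W[s&(Z>.08)&(Z<.12)]; print('jar',P.mean(0),P.min(0),P.max(0))
E
```

```text
now [0.1491 0.6582 0.2404] [179.98  -0.   -12.77] t 0.35 w 0.0877
{"slide": [[0.388, 0.179, -0.037], [0.404, 0.138, -0.037], [0.416, 0.096, -0.037], [0.424, 0.052, -0.037], [0.427, 0.008, -0.037], [0.425, -0.036, -0.037], [0.42, -0.08, -0.037], [0.409, -0.124, -0.037]], "turn": [[0.0, -0.0, 0.069], [0.0, -0.0, 0.069], [0.0, -0.0, 0.069], [0.0, -0.0, 0.069], [0.0, -0.0, 0.069], [0.0, -0.0, 0.069], [0.0, -0.0, 0.069], [0.0, -0.0, 0.069]], "jaw": [0.0, 0.0, 0.0, 0.0, 0.0, 0.0, 0.0, 0.0]}
{"slide": [[0.393, 0.097, 0.0], [0.398, 0.07, 0.0], [0.402, 0.043, 0.0], [0.404, 0.016, 0.0], [0.404, -0.011, 0.0], [0.403, -0.039, 0.0], [0.399, -0.066, 0.0], [0.394, -0.092, 0.001]], "turn": [[0.0, -0.0, 0.045], [0.0, -0.0, 0.045], [0.0, -0.0, 0.045], [0.0, -0.0, 0.045], [0.0, -0.0, 0.045], [0.0, -0.0, 0.045], [0.0, -0.0, 0.045], [0.0, -0.0, 0.045]], "jaw": [0.0, 0.0, 0.0, 0.0, 0.0, 0.0, 0.0, 0.0]}
{"slide": [[0.386, -0.119, 0.0], [0.436, 0.065, 0.088], [0.438, 0.046, 0.088], [0.44, 0.028, 0.088], [0.441, 0.009, 0.088], [0.441, -0.009, 0.087], [0.44, -0.028, 0.088], [0.438, -0.046, 0.087]], "turn": [[0.0, -0.0, 0.045], [-0.0, -0.0, 0.028], [-0.0, -0.0, 0.028], [-0.0, -0.0, 0.028], [-0.0, -0.0, 0.028], [-0.0, -0.0, 0.028], [-0.0, -0.0, 0.028], [-0.0, -0.0, 0.028]], "jaw": [0.0, 0.0, 0.0, 0.0, 0.0, 0.0, 0.0, 0.0]}
{"slide": [[0.436, -0.065, 0.088]], "turn": [[-0.0, -0.0, 0.028]], "jaw": [0.0]}
end [ 0.438 -0.243  0.2  ] [-180.    -0.  -114.3]
jar [ 0.73935157 -0.20013875  0.08845277] [ 0.71021564 -0.22835726  0.08004075] [ 0.76794898 -0.17314504  0.10128615]
```

Request:
apply_moves(slide=[[0.39, 0.18, -0.04], [0.4, 0.14, -0.04], [0.42, 0.1, -0.04], [0.42, 0.05, -0.04], [0.43, 0.01, -0.04], [0.43, -0.04, -0.04], [0.42, -0.08, -0.04], [0.41, -0.12, -0.04]], turn=[[0, 0, 0.069], [0, 0, 0.069], [0, 0, 0.069], [0, 0, 0.069], [0, 0, 0.069], [0, 0, 0.069], [0, 0, 0.069], [0, 0, 0.069]], jaw=[0, 0, 0, 0, 0, 0, 0, 0], newtons=45)

```text
time_s: 1.2
tcp_pos: [0.4214, 0.4478, 0.273]
eef_rot: [-180.0, 0.0, -60.4]
contact_force: [0.1, 0.4, 0.7]
gripper_width: 0.088
```

Request:
apply_moves(slide=[[0.39, 0.1, 0], [0.4, 0.07, 0], [0.4, 0.04, 0], [0.4, 0.02, 0], [0.4, -0.01, 0], [0.4, -0.04, 0], [0.4, -0.07, 0], [0.39, -0.09, 0]], turn=[[0, 0, 0.045], [0, 0, 0.045], [0, 0, 0.045], [0, 0, 0.045], [0, 0, 0.045], [0, 0, 0.045], [0, 0, 0.045], [0, 0, 0.045]], jaw=[0, 0, 0, 0, 0, 0, 0, 0])

```text
time_s: 2.0
tcp_pos: [0.5087, 0.1378, 0.2729]
eef_rot: [-180.0, 0.0, -91.3]
contact_force: [0.9, 0.3, -0.3]
gripper_width: 0.0876
```

Request:
apply_moves(slide=[[0.39, -0.12, 0], [0.44, 0.07, 0.09], [0.44, 0.05, 0.09], [0.44, 0.03, 0.09], [0.44, 0.01, 0.09], [0.44, -0.01, 0.09], [0.44, -0.03, 0.09], [0.44, -0.05, 0.09]], turn=[[0, 0, 0.045], [0, 0, 0.028], [0, 0, 0.028], [0, 0, 0.028], [0, 0, 0.028], [0, 0, 0.028], [0, 0, 0.028], [0, 0, 0.028]], jaw=[0, 0, 0, 0, 0, 0, 0, 0])

```text
time_s: 2.8
tcp_pos: [0.4468, -0.2022, 0.2097]
eef_rot: [-179.9, 0.0, -111.9]
contact_force: [0.2, -0.4, 0.2]
gripper_width: 0.0879
```

Request:
apply_moves(slide=[[0.43, -0.07, 0.09], [0, 0, 0]], turn=[[0, 0, 0.028], [0, 0, 0]], jaw=[0.15, 0.15])

```text
time_s: 3.0
tcp_pos: [0.4357, -0.2466, 0.1993]
eef_rot: [179.9, -0.0, -114.6]
contact_force: [0.2, 0.6, -0.8]
gripper_width: 0.0776
```

```bash
cat > find.py <<'E'
from h import *
from m import rect
import sys
D=dict(billet=(.042,60,38),layered=(.046,62,36),tube=(.050,60,44),beam=(.048,64,44),green=(.044,60,40))
def find(cn,name,xy,rad=.05,fn=None,base=0.):
    c=cap(cn,fn); W=world(c); Z=W[...,2]; h=D[name][0]+base
    s=(Z>h-.007)&(Z<h+.010)&(np.hypot(W[...,0]-xy[0],W[...,1]-xy[1])<rad)
    n,l,st,_=cv2.connectedComponentsWithStats(s.astype(np.uint8))
    if n<2: print(cn,name,'none'); return
    b=1+np.argmax(st[1:,4]); m=l==b
    if name in('beam','tube'): m=s
    vs,us=np.nonzero(m); Q=np.array([ray(c,u,v,h) for u,v in zip(us,vs)])
    q=rect(Q); col=np.median(c['pixels'][m],0)
    print(cn,name,m.sum(),'z',np.median(Z[m]).round(4),q,'bgr',col,'px',us.mean().round(),vs.mean().round()); return q
if __name__=='__main__':
    find(sys.argv[1],sys.argv[2],(float(sys.argv[3]),float(sys.argv[4])),float(sys.argv[6]) if len(sys.argv)>6 else .05,sys.argv[5] if len(sys.argv)>5 else None)
E
python3 find.py wrist tube 0.438 -0.243 w1; python3 find.py scene tube 0.438 -0.243 ; python3 find.py wrist layered 0.535 -0.272 w2
for i in "tube .438 -.243" "layered .535 -.272" "green .651 -.245" "beam .557 -.402" "billet .663 .253"; do python3 find.py top $i; done
```

```text
wrist tube 1330 z 0.0503 [ 436.3 -243.2   60.1   44.5  -24.6] bgr [162.  62.  32.] px 255.0 180.0
scene tube 116 z 0.0499 [ 437.3 -241.6   66.4   48.5  -24.2] bgr [195.5  91.   67. ] px 187.0 181.0
wrist layered 2205 z 0.0464 [ 532.4 -272.7   63.9   37.4  -24.3] bgr [61. 57. 57.] px 157.0 188.0
top tube 5 z 0.0537 [ 436.4 -241.3   44.7   12.8   55. ] bgr [134.  82.  68.] px 304.0 202.0
top layered none
top green 112 z 0.0437 [ 651.9 -245.2   61.6   40.   -19.8] bgr [ 91. 134.  70.] px 302.0 152.0
top beam 40 z 0.0471 [ 561.4 -414.9   69.3   38.5   17.1] bgr [ 70.   86.  124.5] px 341.0 170.0
top billet 112 z 0.0411 [663.6 252.2  60.6  38.4  -0.9] bgr [235. 233. 233.] px 184.0 151.0
```

View pics/w1.png

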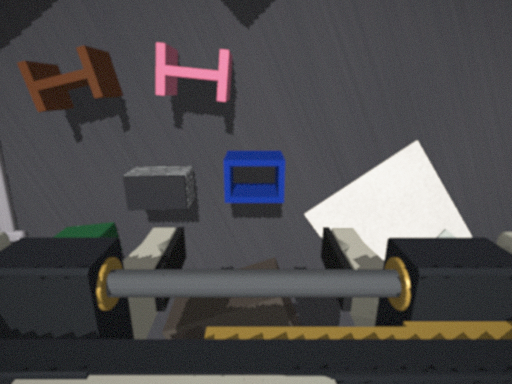

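The wrist view shows the tube at (255,180), layered at (158,188), the pink decoy at (193,75) and the rust beam at (70,78). The tube measures 60.1 x 44.5 mm with its top at 50 mm, so it fits.

```bash
python3 plan.py '[[0.4363,-0.2432,0.12,-114.6],[0.4363,-0.2432,0.030,-114.6]]' 0.15
```

```text
now [ 0.4384 -0.2422  0.2009] [-1.7996e+02  1.0000e-02 -1.1416e+02] t 3.4 w 0.0747
{"slide": [[0.009, 0.008, 0.405], [0.009, 0.008, 0.404], [0.0, 0.0, 0.3], [0.0, 0.0, 0.3], [0.0, 0.0, 0.3]], "turn": [[-0.0, 0.0, 0.003], [-0.0, 0.0, 0.003], [-0.0, 0.0, -0.0], [-0.0, 0.0, -0.0], [-0.0, 0.0, -0.0]], "jaw": [0.15, 0.15, 0.15, 0.15, 0.15]}
end [ 0.4363 -0.2432  0.03  ] [-180.     0.  -114.7]
```

Request:
apply_moves(slide=[[0.01, 0.01, 0.41], [0.01, 0.01, 0.4], [0, 0, 0.3], [0, 0, 0.3], [0, 0, 0.3], [0, 0, 0]], turn=[[0, 0, 0.006], [0, 0, 0], [0, 0, 0], [0, 0, 0], [0, 0, 0], [0, 0, 0]], jaw=[0.15, 0.15, 0.15, 0.15, 0.15, 0.15])

```text
time_s: 4.0
tcp_pos: [0.433, -0.243, 0.0266]
eef_rot: [179.6, -0.1, -114.7]
contact_force: [-1.0, -0.1, 0.5]
gripper_width: 0.0744
```

Request:
apply_moves(slide=[[0, 0, 0], [0, 0, 0], [0, 0, 0], [0, 0, 0]], turn=[[0, 0, 0], [0, 0, 0], [0, 0, 0], [0, 0, 0]], jaw=[1, 1, 1, 1])

```text
time_s: 4.4
tcp_pos: [0.4363, -0.2441, 0.0312]
eef_rot: [-179.8, 0.0, -114.8]
contact_force: [0.0, 3.8, 7.5]
gripper_width: 0.0597
```

Request:
apply_moves(slide=[[0, 0, -0.2], [0, 0, -0.4], [0, 0, -0.4], [0, 0, 0]], turn=[[0, 0, 0], [0, 0, 0], [0, 0, 0], [0, 0, 0]], jaw=[1, 1, 1, 1])

```text
time_s: 4.8
tcp_pos: [0.4385, -0.245, 0.1354]
eef_rot: [-179.4, 0.1, -114.7]
contact_force: [1.0, -0.6, -4.7]
gripper_width: 0.0597
```

```bash
python3 - <<'E'
from plan import *
print(box(-27,60),box(27,60),[box(0,y) for y in(-101,-62,-21)])
t=box(-27,60)
plan([(t[0],t[1],.15,175,1)],1)
E
```

```text
[0.51583209 0.05302489] [0.5696266  0.04831848] [array([ 0.52869727, -0.10971566]), array([ 0.53209634, -0.07086407]), array([ 0.53566973, -0.03002009])]
now [ 0.4385 -0.245   0.1354] [-1.7942e+02  1.2000e-01 -1.1473e+02] t 4.8 w 0.0597
{"slide": [[-0.337, 0.06, -0.016], [-0.325, 0.106, -0.017], [-0.308, 0.149, -0.017], [-0.285, 0.189, -0.017], [-0.256, 0.226, -0.017], [-0.223, 0.259, -0.017], [-0.186, 0.287, -0.017], [-0.145, 0.31, -0.017]], "turn": [[-0.001, 0.001, 0.091], [-0.001, 0.001, 0.091], [-0.001, 0.001, 0.091], [-0.001, 0.001, 0.091], [-0.001, 0.001, 0.091], [-0.001, 0.001, 0.091], [-0.001, 0.001, 0.091], [-0.001, 0.001, 0.091]], "jaw": [1, 1, 1, 1, 1, 1, 1, 1]}
{"slide": [[-0.101, 0.328, -0.016]], "turn": [[-0.001, 0.001, 0.091]], "jaw": [1]}
end [0.5158 0.0531 0.15  ] [179.9  -0.4 174.9]
```

Request:
apply_moves(slide=[[-0.34, 0.06, -0.02], [-0.33, 0.11, -0.02], [-0.31, 0.15, -0.02], [-0.29, 0.19, -0.02], [-0.26, 0.23, -0.02], [-0.22, 0.26, -0.02], [-0.19, 0.29, -0.02], [-0.15, 0.31, -0.02]], turn=[[0, 0, 0.091], [0, 0, 0.091], [0, 0, 0.091], [0, 0, 0.091], [0, 0, 0.091], [0, 0, 0.091], [0, 0, 0.091], [0, 0, 0.091]], jaw=[1, 1, 1, 1, 1, 1, 1, 1])

```text
time_s: 5.6
tcp_pos: [0.5047, 0.0245, 0.1452]
eef_rot: [180.0, -0.0, -177.7]
contact_force: [1.0, -0.3, -3.5]
gripper_width: 0.0599
```

Request:
apply_moves(slide=[[-0.1, 0.33, 0], [0, 0, 0], [0, 0, 0], [0, 0, 0]], turn=[[0, 0, 0.091], [0, 0, 0], [0, 0, 0], [0, 0, 0]], jaw=[1, 1, 1, 1])

```text
time_s: 6.0
tcp_pos: [0.5129, 0.056, 0.1451]
eef_rot: [-180.0, -0.1, 174.9]
contact_force: [-0.2, -0.4, -4.3]
gripper_width: 0.0596
```

```bash
python3 - <<'E'
from plan import *
t=box(-27,60)
plan([(t[0],t[1],.10,175),(t[0],t[1],.038,175)],1)
cap('wrist','w3'); cap('scene','s3')
E
```

```text
now [0.5129 0.056  0.1451] [-1.7998e+02 -7.0000e-02  1.7488e+02] t 6.0 w 0.0596
{"slide": [[-0.016, -0.013, 0.225], [-0.016, -0.014, 0.226], [-0.001, 0.0, 0.31], [-0.0, 0.0, 0.31]], "turn": [[-0.0, -0.0, -0.001], [-0.0, -0.0, -0.001], [-0.0, -0.0, 0.0], [-0.0, -0.0, 0.0]], "jaw": [1, 1, 1, 1]}
end [0.5158 0.053  0.038 ] [-1.80e+02 -1.00e-01  1.75e+02]
```

View pics/w3.png

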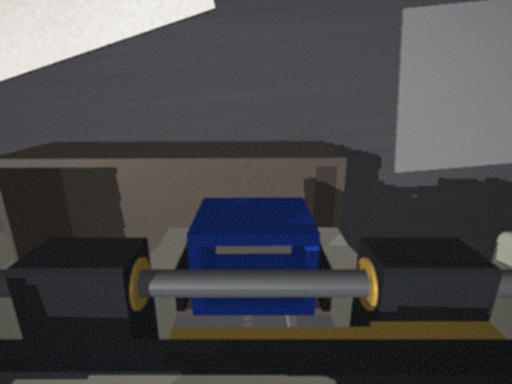

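View pics/s3.png

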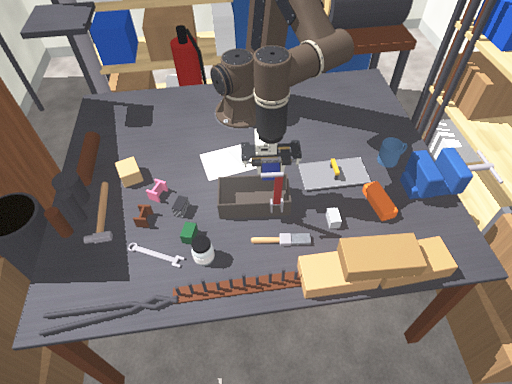

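The wrist and scene views show the tube held level over the +y half of the box. Lowering it now.

Request:
apply_moves(slide=[[-0.02, -0.01, 0.23], [-0.02, -0.01, 0.23], [0, 0, 0.31], [0, 0, 0.29], [0, 0, 0], [0, 0, 0]], turn=[[0, 0, 0], [0, 0, 0], [0, 0, 0], [0, 0, 0], [0, 0, 0], [0, 0, 0]], jaw=[1, 1, 1, 1, 1, 1])

```text
time_s: 6.7
tcp_pos: [0.5173, 0.0535, 0.0395]
eef_rot: [-180.0, -0.1, 174.8]
contact_force: [0.1, -0.0, -3.8]
gripper_width: 0.0598
```

```bash
python3 -c "
from h import *; s=r.get_state(); print({k:np.round(s[k],4) for k in ['time_s','tcp_pos','eef_rot','contact_force','gripper_width']})"
```

```text
{'time_s': np.float64(6.7), 'tcp_pos': array([0.5173, 0.0535, 0.0395]), 'eef_rot': array([-1.799524e+02, -6.380000e-02,  1.747973e+02]), 'contact_force': array([ 0.1306, -0.0058, -3.7555]), 'gripper_width': np.float64(0.0598)}
```

Request:
apply_moves(slide=[[0, 0, 0.02], [0, 0, 0], [0, 0, 0], [0, 0, 0]], turn=[[0, 0, 0], [0, 0, 0], [0, 0, 0], [0, 0, 0]], jaw=[1, 0.2, 0.2, 0.2])

```text
time_s: 7.1
tcp_pos: [0.5181, 0.0545, 0.0384]
eef_rot: [180.0, 0.1, 174.8]
contact_force: [-0.2, 0.5, 1.4]
gripper_width: 0.0697
```

Request:
apply_moves(slide=[[0, 0, -0.3], [0, 0, -0.45], [0, 0, -0.45], [0, 0, -0.4], [0, 0, 0]], turn=[[0, 0, 0], [0, 0, 0], [0, 0, 0], [0, 0, 0], [0, 0, 0]], jaw=[0.2, 0.2, 0.2, 0.2, 0])

```text
time_s: 7.6
tcp_pos: [0.5207, 0.0552, 0.2043]
eef_rot: [179.7, 0.6, 174.9]
contact_force: [0.4, 0.2, 0.2]
gripper_width: 0.0738
```

```bash
python3 - <<'E'
from plan import *
from find import find
t=box(-27,60)
find('wrist','tube',t,.05,'w4',.006); 
find('scene','layered',(.533,-.272)); find('top','layered',(.533,-.272))
plan([(.5324-.02,-.2727+.01,.19,-114.3,-1)],0)
E
```

```text
wrist tube 1475 z 0.0563 [509.   54.   65.9  62.5  -5.1] bgr [159.  61.  32.] px 251.0 170.0
scene layered 168 z 0.0466 [ 536.2 -272.3   69.3   38.3  -22.5] bgr [100.  93.  94.] px 179.0 203.0
top layered 104 z 0.0455 [ 534.7 -273.    63.3   35.7  -24.3] bgr [82.5 77.  78. ] px 309.0 179.0
now [0.5172 0.0542 0.1977] [1.7996e+02 2.0000e-02 1.7482e+02] t 7.75 w 0.0844
{"slide": [[-0.026, -0.351, 0.008], [0.022, -0.352, 0.008], [0.07, -0.345, 0.008], [0.117, -0.332, 0.009], [0.162, -0.313, 0.008], [0.203, -0.288, 0.009], [0.241, -0.257, 0.008], [0.274, -0.221, 0.009]], "turn": [[0.0, 0.0, -0.092], [0.0, 0.0, -0.092], [0.0, 0.0, -0.092], [0.0, 0.0, -0.092], [0.0, 0.0, -0.092], [0.0, 0.0, -0.092], [0.0, 0.0, -0.092], [0.0, 0.0, -0.092]], "jaw": [0, 0, 0, 0, 0, 0, 0, 0]}
{"slide": [[0.301, -0.182, 0.008]], "turn": [[0.0, 0.0, -0.092]], "jaw": [0]}
end [ 0.5124 -0.2627  0.19  ] [-180.    0. -114.]
```

Request:
apply_moves(slide=[[-0.03, -0.35, 0], [0.02, -0.35, 0], [0.07, -0.35, 0], [0.12, -0.33, 0], [0.16, -0.31, 0], [0.2, -0.29, 0], [0.24, -0.26, 0], [0.27, -0.22, 0]], turn=[[0, 0, -0.092], [0, 0, -0.092], [0, 0, -0.092], [0, 0, -0.092], [0, 0, -0.092], [0, 0, -0.092], [0, 0, -0.092], [0, 0, -0.092]], jaw=[0, 0, 0, 0, 0, 0, 0, 0])

```text
time_s: 8.55
tcp_pos: [0.5134, -0.2284, 0.1959]
eef_rot: [179.8, -0.1, -121.6]
contact_force: [1.5, 0.3, -1.0]
gripper_width: 0.0875
```

Request:
apply_moves(slide=[[0.3, -0.18, 0], [0, 0.24, 0], [0, 0, 0], [0, 0, 0], [0, 0, 0]], turn=[[0, 0, -0.09], [0, 0, 0], [0, 0, 0], [0, 0, 0], [0, 0, 0]], jaw=[0.1, 0.1, 0.1, 0.1, 0.1])

```text
time_s: 9.05
tcp_pos: [0.4921, -0.252, 0.197]
eef_rot: [180.0, -0.0, -114.2]
contact_force: [1.7, 0.6, -1.3]
gripper_width: 0.0786
```

```bash
python3 - <<'E'
from plan import *
from find import find
q=find('wrist','layered',(.533,-.272),.05,'w5')
plan([(q[0]/1e3,q[1]/1e3,.12,q[4]-90),(q[0]/1e3,q[1]/1e3,.030,q[4]-90)],0.1)
E
```

```text
wrist layered 2279 z 0.0464 [ 532.9 -273.5   62.6   37.   -24.1] bgr [61. 58. 58.] px 208.0 174.0
now [ 0.4923 -0.2519  0.1972] [ 1.7997e+02 -1.0000e-02 -1.1415e+02] t 9.1 w 0.0792
{"slide": [[0.015, -0.23, 0.386], [0.016, -0.229, 0.385], [-0.0, -0.0, 0.3], [-0.0, -0.0, 0.3], [-0.001, -0.001, 0.3]], "turn": [[0.0, -0.0, -0.0], [0.0, -0.0, -0.0], [0.0, -0.0, -0.0], [0.0, -0.0, -0.0], [0.0, -0.0, -0.0]], "jaw": [0.1, 0.1, 0.1, 0.1, 0.1]}
end [ 0.5329 -0.2735  0.03  ] [ 180.    -0.  -114.1]
```

View pics/w5.png

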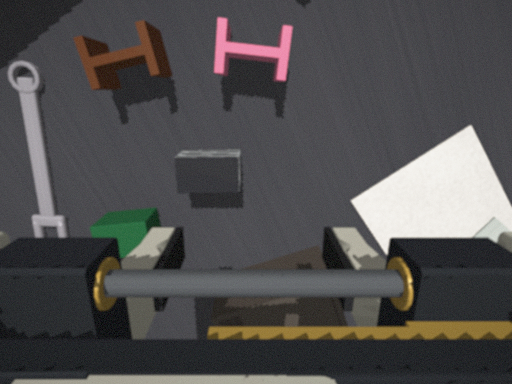

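The wrist view shows layered (striped) at (208,174), 62.6 x 37 mm with its top at 46 mm. I'm grasping it.

Request:
apply_moves(slide=[[0.02, -0.23, 0.3], [0.01, -0.23, 0.3], [0, 0, 0.37], [0, 0, 0.35], [0, 0, 0.35], [0, 0, 0], [0, 0, 0]], turn=[[0, 0, 0], [0, 0, 0], [0, 0, 0], [0, 0, 0], [0, 0, 0], [0, 0, 0], [0, 0, 0]], jaw=[0.1, 0.1, 0.1, 0.1, 0.1, 0.1, 1])

```text
time_s: 9.8
tcp_pos: [0.533, -0.2736, 0.0306]
eef_rot: [179.9, -0.0, -114.1]
contact_force: [0.4, -0.1, 1.3]
gripper_width: 0.0749
```

Request:
apply_moves(slide=[[0, 0, 0], [0, 0, 0], [0, 0, 0], [0, 0, 0]], turn=[[0, 0, 0], [0, 0, 0], [0, 0, 0], [0, 0, 0]], jaw=[1, 1, 1, 1])

```text
time_s: 10.2
tcp_pos: [0.5334, -0.2737, 0.0326]
eef_rot: [-179.9, 0.0, -114.2]
contact_force: [-2.1, 2.6, 6.1]
gripper_width: 0.0621
```

Request:
apply_moves(slide=[[0, 0, -0.2], [0, 0, -0.4], [0, 0, -0.4], [0, 0, -0.2], [0, 0, 0], [0, 0, 0]], turn=[[0, 0, 0], [0, 0, 0], [0, 0, 0], [0, 0, 0], [0, 0, 0], [0, 0, 0]], jaw=[1, 1, 1, 1, 1, 1])

```text
time_s: 10.8
tcp_pos: [0.5319, -0.2733, 0.15]
eef_rot: [180.0, 0.1, -114.2]
contact_force: [-0.9, 0.7, -7.8]
gripper_width: 0.0618
```

```bash
python3 - <<'E'
from plan import *
t=box(0,-101)
plan([(t[0],t[1],.15,-95),(t[0],t[1],.10,-95)],1)
E
```

```text
now [ 0.5319 -0.2733  0.15  ] [ 1.7998e+02  5.0000e-02 -1.1422e+02] t 10.8 w 0.0618
{"slide": [[-0.37, 0.175, 0.0], [-0.383, 0.144, 0.0], [-0.394, 0.111, 0.001], [-0.401, 0.077, 0.0], [0.0, -0.0, 0.25], [0.0, -0.0, 0.25]], "turn": [[0.0, 0.0, -0.056], [0.0, 0.0, -0.056], [0.0, 0.0, -0.056], [0.0, 0.0, -0.056], [0.0, 0.0, 0.0], [0.0, 0.0, 0.0]], "jaw": [1, 1, 1, 1, 1, 1]}
end [ 0.5287 -0.1097  0.1   ] [ 1.8e+02  1.0e-01 -9.5e+01]
```

Request:
apply_moves(slide=[[-0.37, 0.18, 0], [-0.38, 0.14, 0], [-0.39, 0.11, 0], [-0.4, 0.08, 0], [0, 0, 0], [0, 0, 0], [0, 0, 0]], turn=[[0, 0, -0.056], [0, 0, -0.056], [0, 0, -0.056], [0, 0, -0.056], [0, 0, 0], [0, 0, 0], [0, 0, 0]], jaw=[1, 1, 1, 1, 1, 1, 1])

```text
time_s: 11.5
tcp_pos: [0.528, -0.1112, 0.1491]
eef_rot: [179.9, -0.0, -95.0]
contact_force: [0.2, 0.3, -6.6]
gripper_width: 0.0617
```

```bash
python3 - <<'E'
from plan import *
t=box(0,-101)
plan([(t[0],t[1],.10,-95),(t[0],t[1],.0385,-95)],1)
cap('wrist','w6')
E
```

```text
now [ 0.528  -0.1112  0.1491] [ 1.7985e+02 -2.0000e-02 -9.4970e+01] t 11.5 w 0.0617
{"slide": [[-0.008, -0.004, 0.246], [-0.007, -0.003, 0.245], [-0.0, 0.0, 0.308], [-0.001, 0.0, 0.307]], "turn": [[0.001, -0.0, 0.0], [0.001, -0.0, 0.0], [-0.0, -0.0, 0.0], [-0.0, -0.0, 0.0]], "jaw": [1, 1, 1, 1]}
end [ 0.5287 -0.1097  0.0385] [-180.   -0.  -95.]
```

View pics/w6.png

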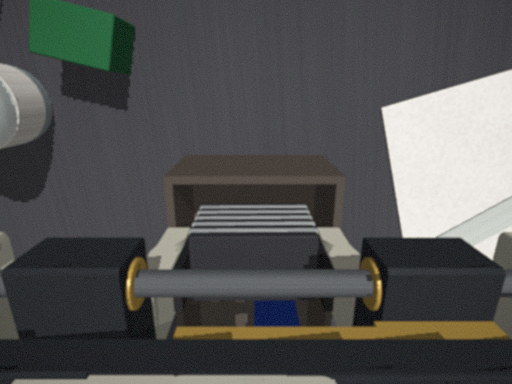

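The layered block is held, centred across the box near the -y wall (image top). Lowering.

Request:
apply_moves(slide=[[-0.01, 0, 0.25], [-0.01, 0, 0.25], [0, 0, 0.31], [0, 0, 0.3], [0, 0, 0], [0, 0, 0]], turn=[[0, 0, 0], [0, 0, 0], [0, 0, 0], [0, 0, 0], [0, 0, 0], [0, 0, 0]], jaw=[1, 1, 1, 1, 1, 1])

```text
time_s: 12.15
tcp_pos: [0.5285, -0.1099, 0.039]
eef_rot: [179.9, -0.0, -95.0]
contact_force: [0.5, 0.5, -5.9]
gripper_width: 0.0616
```

Request:
apply_moves(slide=[[0, 0, 0.01], [0, 0, 0], [0, 0, 0], [0, 0, 0]], turn=[[0, 0, 0], [0, 0, 0], [0, 0, 0], [0, 0, 0]], jaw=[1, 0.21, 0.21, 0.21])

```text
time_s: 12.55
tcp_pos: [0.53, -0.1088, 0.0397]
eef_rot: [-179.9, 0.0, -94.9]
contact_force: [0.2, 0.9, 0.5]
gripper_width: 0.069
```

Request:
apply_moves(slide=[[0, 0, -0.3], [0, 0, -0.45], [0, 0, -0.45], [0, 0, -0.4], [0, 0, -0.3], [0, 0, 0], [0, 0, 0]], turn=[[0, 0, 0], [0, 0, 0], [0, 0, 0], [0, 0, 0], [0, 0, 0], [0, 0, 0], [0, 0, 0]], jaw=[0.21, 0.21, 0.21, 0.21, 0.21, 0.1, 0.1])

```text
time_s: 13.25
tcp_pos: [0.5293, -0.1087, 0.2297]
eef_rot: [-179.8, 0.1, -94.9]
contact_force: [-1.1, -0.9, -1.2]
gripper_width: 0.0775
```

```bash
python3 - <<'E'
from plan import *
from find import find
find('wrist','layered',box(0,-101),.045,'w7',.006); print(box(0,-101)) 
find('top','billet',(.6635,.2525)); find('scene','billet',(.6635,.2525))
plan([(.45,.02,.235,-90),(.655,.245,.2,-91.5)],0.1)
E
```

```text
wrist layered 1664 z 0.0525 [ 529.4 -106.4   61.8   32.4   -4.8] bgr [54. 51. 51.] px 254.0 172.0
[ 0.52869727 -0.10971566]
top billet 105 z 0.0423 [6.637e+02 2.538e+02 6.110e+01 3.400e+01 2.000e-01] bgr [135. 132. 133.] px 184.0 151.0
scene billet 178 z 0.0426 [663.4 254.   65.6  40.4  -2.8] bgr [167. 164. 165.] px 334.0 215.0
now [ 0.5284 -0.1089  0.2276] [ 1.799e+02 -1.000e-02 -9.493e+01] t 13.4 w 0.0788
{"slide": [[-0.304, 0.223, -0.018], [-0.309, 0.216, -0.018], [-0.313, 0.21, -0.019], [-0.318, 0.204, -0.018], [-0.322, -0.292, 0.049], [-0.323, -0.291, 0.05], [-0.324, -0.291, 0.049], [-0.325, -0.289, 0.05]], "turn": [[0.0, -0.0, -0.014], [0.0, -0.0, -0.014], [0.0, -0.0, -0.014], [0.0, -0.0, -0.014], [0.0, -0.0, 0.002], [0.0, -0.0, 0.002], [0.0, -0.0, 0.002], [0.0, -0.0, 0.002]], "jaw": [0.1, 0.1, 0.1, 0.1, 0.1, 0.1, 0.1, 0.1]}
{"slide": [[-0.325, -0.289, 0.049], [-0.326, -0.287, 0.05], [-0.327, -0.287, 0.049]], "turn": [[0.0, -0.0, 0.002], [0.0, -0.0, 0.002], [0.0, -0.0, 0.002]], "jaw": [0.1, 0.1, 0.1]}
end [0.655 0.245 0.2  ] [179.9  -0.  -91.3]
```

View pics/w7.png

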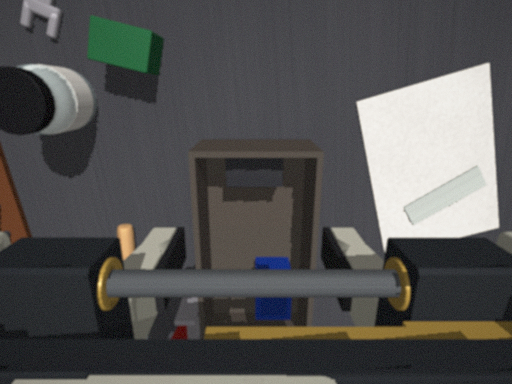

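```bash
cat > inbox.py <<'E'
from plan import *
import sys
def inbox(cn='wrist',zs=(.02,.064)):
    c=cap(cn); W=world(c); c5,s5=np.cos(BY),np.sin(BY)
    d=W[...,:2]-BX; bx=(c5*d[...,0]+s5*d[...,1])*1000; by=(-s5*d[...,0]+c5*d[...,1])*1000
    Z=W[...,2]
    # rim
    rim=(Z>.073)&(Z<.083)&(abs(bx)<75)&(abs(by)<140)
    for nm,s in (('x-',(bx<-50)),('x+',(bx>50)&(abs(by)<60)),('y-',by<-110),('y+',by>110)):
        q=rim&s
        if q.sum()>5: a=(bx if nm[0]=='x' else by)[q]; print('rim',nm,np.percentile(a,[3,50,97]).round(1),q.sum())
    m=(Z>zs[0]+.018)&(Z<zs[1])&(abs(bx)<56)&(abs(by)<117.5)
    hsv=cv2.cvtColor(c['pixels'],cv2.COLOR_BGR2HSV)
    n,l,st,ce=cv2.connectedComponentsWithStats(m.astype(np.uint8))
    for k in range(1,n):
        if st[k,4]<60: continue
        q=l==k; zt=np.percentile(Z[q],80); q&=Z>zt-.005
        if q.sum()<20: continue
        (x,y),(a,b),an=cv2.minAreaRect(np.stack([bx[q],by[q]],-1).astype(np.float32))
        print('obj',ce[k].round(),'ztop',zt.round(3),'box xy',round(x,1),round(y,1),'size',round(a,1),round(b,1),round(an,1),'x',np.percentile(bx[q],[1,99]).round(1),'y',np.percentile(by[q],[1,99]).round(1),'bgr',np.median(c['pixels'][q],0))
if __name__=='__main__': inbox(sys.argv[1])
E
python3 inbox.py wrist; python3 inbox.py top
```

```text
rim x- [-67.2 -63.6 -54.1] 1067
rim x+ [58.4 61.5 72.3] 520
rim y- [-126.1 -122.8 -112.2] 1100
obj [253. 173.] ztop 0.053 box xy 0.6 -97.7 size 61.8 33.0 0.7 x [-29.9  30.8] y [-113.8  -82.4] bgr [55. 51. 52.]
obj [272. 312.] ztop 0.057 box xy -24.2 74.3 size 35.7 43.1 89.8 x [-45.5  -2.8] y [56.5 91.5] bgr [84. 34. 19.]
rim x- [-65.7 -62.8 -59.5] 29
```

```bash
python3 - <<'E'
from plan import *
plan([(.46,.18,.24,-90),(.655,.252,.2,-91.5)],0.1)
E
```

```text
now [ 0.5285 -0.1089  0.2275] [ 1.7988e+02 -2.0000e-02 -9.4930e+01] t 13.5 w 0.0789
{"slide": [[-0.403, 0.133, -0.018], [-0.404, 0.128, -0.018], [-0.406, 0.123, -0.018], [-0.407, 0.119, -0.018], [-0.409, 0.114, -0.018], [-0.41, 0.108, -0.017], [-0.411, 0.104, -0.018], [-0.145, -0.39, 0.079]], "turn": [[0.0, -0.0, -0.008], [0.0, -0.0, -0.008], [0.0, -0.0, -0.008], [0.0, -0.0, -0.008], [0.0, -0.0, -0.008], [0.0, -0.0, -0.008], [0.0, -0.0, -0.008], [0.0, -0.0, 0.003]], "jaw": [0.1, 0.1, 0.1, 0.1, 0.1, 0.1, 0.1, 0.1]}
{"slide": [[-0.147, -0.389, 0.079], [-0.148, -0.389, 0.079], [-0.15, -0.388, 0.08], [-0.152, -0.387, 0.079]], "turn": [[0.0, -0.0, 0.003], [0.0, -0.0, 0.003], [0.0, -0.0, 0.003], [0.0, -0.0, 0.003]], "jaw": [0.1, 0.1, 0.1, 0.1]}
end [0.655 0.252 0.2  ] [179.9  -0.  -91.4]
```

Request:
apply_moves(slide=[[-0.4, 0.13, -0.02], [-0.4, 0.13, -0.02], [-0.41, 0.12, -0.02], [-0.41, 0.12, -0.02], [-0.41, 0.11, -0.02], [-0.41, 0.11, -0.02], [-0.41, 0.1, -0.02], [-0.15, -0.39, 0.08]], turn=[[0, 0, -0.008], [0, 0, -0.008], [0, 0, -0.008], [0, 0, -0.008], [0, 0, -0.008], [0, 0, -0.008], [0, 0, -0.008], [0, 0, 0.003]], jaw=[0.1, 0.1, 0.1, 0.1, 0.1, 0.1, 0.1, 0.1])

```text
time_s: 14.3
tcp_pos: [0.4978, 0.1993, 0.2363]
eef_rot: [-179.9, 0.2, -90.0]
contact_force: [0.5, 0.8, 1.7]
gripper_width: 0.079
```

Request:
apply_moves(slide=[[-0.15, -0.39, 0.08], [-0.15, -0.39, 0.08], [-0.15, -0.39, 0.08], [-0.15, -0.39, 0.08], [0, 0, 0], [0, 0, 0], [0, 0, 0]], turn=[[0, 0, 0.003], [0, 0, 0.003], [0, 0, 0.003], [0, 0, 0.003], [0, 0, 0], [0, 0, 0], [0, 0, 0]], jaw=[0.1, 0.1, 0.1, 0.1, 0.1, 0.1, 0.1])

```text
time_s: 15.0
tcp_pos: [0.6566, 0.2524, 0.202]
eef_rot: [179.9, -0.0, -91.4]
contact_force: [-0.3, 0.4, -0.2]
gripper_width: 0.0788
```

```bash
python3 - <<'E'
from plan import *
from find import find
q=find('wrist','billet',(.663,.253),.06,'w8')
plan([(q[0]/1e3,q[1]/1e3,.12,q[4]-90),(q[0]/1e3,q[1]/1e3,.028,q[4]-90)],0.1)
E
```

```text
wrist billet 2131 z 0.0424 [662.2 254.6  59.6  38.3  -1.3] bgr [249. 249. 248.] px 248.0 177.0
now [0.6566 0.2526 0.2029] [-180.      0.    -91.39] t 15.05 w 0.0787
{"slide": [[-0.011, -0.028, 0.414], [-0.011, -0.028, 0.415], [0.0, 0.0, 0.307], [0.0, 0.0, 0.306], [0.0, 0.0, 0.307]], "turn": [[-0.0, 0.0, -0.001], [-0.0, 0.0, -0.001], [-0.0, 0.0, 0.0], [-0.0, 0.0, 0.0], [-0.0, 0.0, 0.0]], "jaw": [0.1, 0.1, 0.1, 0.1, 0.1]}
end [0.6622 0.2546 0.028 ] [-180.     0.   -91.2]
```

View pics/w8.png

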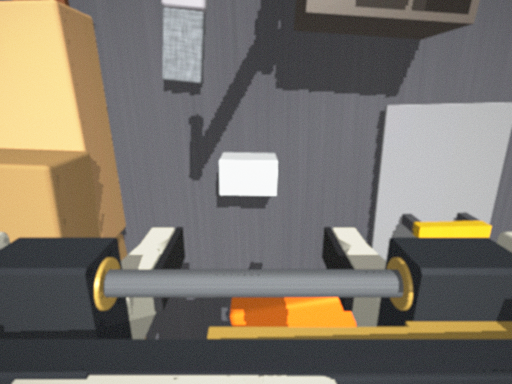

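The wrist view shows the bright block at (248,177), 59.6 x 38.3 mm with its top at 42 mm, which matches the billet. I'm grasping it.

Request:
apply_moves(slide=[[-0.01, -0.03, 0.41], [-0.01, -0.03, 0.41], [0, 0, 0.31], [0, 0, 0.31], [0, 0, 0.3], [0, 0, 0], [0, 0, 0]], turn=[[0, 0, 0], [0, 0, 0], [0, 0, 0], [0, 0, 0], [0, 0, 0], [0, 0, 0], [0, 0, 0]], jaw=[0.1, 0.1, 0.1, 0.1, 0.1, 0.1, 1])

```text
time_s: 15.75
tcp_pos: [0.6632, 0.2547, 0.03]
eef_rot: [-180.0, -0.0, -91.4]
contact_force: [-0.4, -0.6, 0.6]
gripper_width: 0.075
```

Request:
apply_moves(slide=[[0, 0, 0], [0, 0, 0], [0, 0, 0], [0, 0, 0]], turn=[[0, 0, 0], [0, 0, 0], [0, 0, 0], [0, 0, 0]], jaw=[1, 1, 1, 1])

```text
time_s: 16.15
tcp_pos: [0.6626, 0.255, 0.031]
eef_rot: [-180.0, 0.1, -91.4]
contact_force: [-6.5, 0.7, 7.3]
gripper_width: 0.0597
```

Request:
apply_moves(slide=[[0, 0, -0.2], [0, 0, -0.4], [0, 0, -0.4], [0, 0, -0.25], [0, 0, 0], [0, 0, 0]], turn=[[0, 0, 0], [0, 0, 0], [0, 0, 0], [0, 0, 0], [0, 0, 0], [0, 0, 0]], jaw=[1, 1, 1, 1, 1, 1])

```text
time_s: 16.75
tcp_pos: [0.6622, 0.2545, 0.1529]
eef_rot: [179.9, 0.0, -91.4]
contact_force: [-0.6, -0.4, -9.5]
gripper_width: 0.0599
```

```bash
python3 - <<'E'
from plan import *
t=box(0,-60.5)
plan([(.46,.16,.16,-93),(t[0],t[1],.15,-95)],1)
E
```

```text
now [0.6622 0.2545 0.1529] [ 1.7994e+02  5.0000e-02 -9.1440e+01] t 16.75 w 0.0599
{"slide": [[0.199, 0.4, -0.014], [0.202, 0.398, -0.014], [0.204, 0.397, -0.014], [0.206, 0.396, -0.014], [0.209, 0.394, -0.014], [0.375, -0.141, 0.016], [0.374, -0.144, 0.016], [0.373, -0.146, 0.016]], "turn": [[0.0, 0.0, 0.004], [0.0, 0.0, 0.004], [0.0, 0.0, 0.004], [0.0, 0.0, 0.004], [0.0, 0.0, 0.004], [0.0, 0.0, 0.004], [0.0, 0.0, 0.004], [0.0, 0.0, 0.004]], "jaw": [1, 1, 1, 1, 1, 1, 1, 1]}
{"slide": [[0.373, -0.148, 0.017], [0.371, -0.15, 0.016], [0.371, -0.152, 0.017]], "turn": [[0.0, 0.0, 0.004], [0.0, 0.0, 0.004], [0.0, 0.0, 0.004]], "jaw": [1, 1, 1]}
end [ 0.5322 -0.0694  0.15  ] [179.9   0.  -95.2]
```

Request:
apply_moves(slide=[[0.2, 0.4, -0.01], [0.2, 0.4, -0.01], [0.2, 0.4, -0.01], [0.21, 0.4, -0.01], [0.21, 0.39, -0.01], [0.37, -0.14, 0.01], [0.37, -0.14, 0.01], [0.37, -0.15, 0.01]], turn=[[0, 0, 0.004], [0, 0, 0.004], [0, 0, 0.004], [0, 0, 0.004], [0, 0, 0.004], [0, 0, 0.004], [0, 0, 0.004], [0, 0, 0.004]], jaw=[1, 1, 1, 1, 1, 1, 1, 1])

```text
time_s: 17.55
tcp_pos: [0.4951, 0.0453, 0.1538]
eef_rot: [179.8, -0.0, -94.1]
contact_force: [1.2, 0.9, -8.1]
gripper_width: 0.0599
```

Request:
apply_moves(slide=[[0.37, -0.15, 0.01], [0.37, -0.15, 0.01], [0.37, -0.15, 0.01], [0, 0, 0], [0, 0, 0], [0, 0, 0]], turn=[[0, 0, 0.004], [0, 0, 0.004], [0, 0, 0.004], [0, 0, 0], [0, 0, 0], [0, 0, 0]], jaw=[1, 1, 1, 1, 1, 1])

```text
time_s: 18.15
tcp_pos: [0.5317, -0.0675, 0.151]
eef_rot: [179.8, -0.0, -95.2]
contact_force: [-0.0, -0.0, -7.0]
gripper_width: 0.0597
```

```bash
python3 - <<'E'
from plan import *
t=box(0,-60.5)
plan([(t[0],t[1],.10,-95),(t[0],t[1],.039,-95)],1)
cap('wrist','w9')
E
```

```text
now [ 0.5317 -0.0675  0.151 ] [ 1.7983e+02 -2.0000e-02 -9.5210e+01] t 18.15 w 0.0597
{"slide": [[0.009, -0.004, 0.255], [0.009, -0.004, 0.255], [0.0, -0.0, 0.305], [0.0, -0.0, 0.305]], "turn": [[0.001, -0.0, -0.001], [0.001, -0.0, -0.001], [-0.0, -0.0, -0.0], [-0.0, -0.0, -0.0]], "jaw": [1, 1, 1, 1]}
end [ 0.5322 -0.0694  0.039 ] [-180.   -0.  -95.]
```

View pics/w9.png

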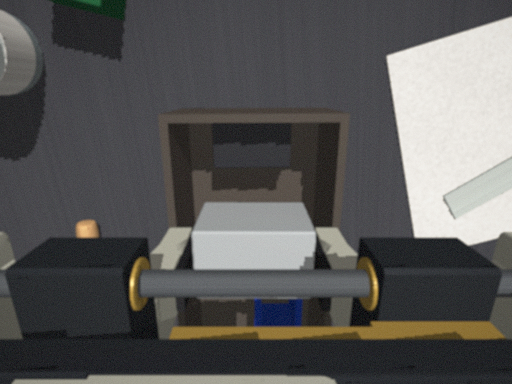

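The billet is held and clear of the layered block, which lies at (252,145). Lowering.

Request:
apply_moves(slide=[[0.01, 0, 0.25], [0.01, 0, 0.25], [0, 0, 0.31], [0, 0, 0.31], [0, 0, 0], [0, 0, 0]], turn=[[0, 0, 0], [0, 0, 0], [0, 0, 0], [0, 0, 0], [0, 0, 0], [0, 0, 0]], jaw=[1, 1, 1, 1, 1, 1])

```text
time_s: 18.8
tcp_pos: [0.5325, -0.0689, 0.0407]
eef_rot: [179.9, -0.0, -95.1]
contact_force: [-0.0, -0.3, -7.8]
gripper_width: 0.0597
```

Request:
apply_moves(slide=[[0, 0, 0.01], [0, 0, 0], [0, 0, 0], [0, 0, 0]], turn=[[0, 0, 0], [0, 0, 0], [0, 0, 0], [0, 0, 0]], jaw=[1, 0.22, 0.22, 0.22])

```text
time_s: 19.2
tcp_pos: [0.5339, -0.0695, 0.0409]
eef_rot: [-179.8, 0.0, -95.2]
contact_force: [-0.7, 0.3, 0.5]
gripper_width: 0.0682
```

Request:
apply_moves(slide=[[0, 0, -0.3], [0, 0, -0.45], [0, 0, -0.45], [0, 0, -0.4], [0, 0, -0.3], [0, 0, 0], [0, 0, 0]], turn=[[0, 0, 0], [0, 0, 0], [0, 0, 0], [0, 0, 0], [0, 0, 0], [0, 0, 0], [0, 0, 0]], jaw=[0.22, 0.22, 0.22, 0.22, 0.22, 0.1, 0.1])

```text
time_s: 19.9
tcp_pos: [0.533, -0.0696, 0.2308]
eef_rot: [-179.8, 0.1, -95.2]
contact_force: [-0.6, -1.0, 0.0]
gripper_width: 0.077
```

```bash
python3 inbox.py wrist; python3 - <<'E'
from plan import *
from find import find
find('top','green',(.651,-.245)); find('scene','green',(.651,-.245))
plan([(.55,-.2,.24,-100),(.645,-.245,.21,-109)],0.1)
E
```

```text
rim x- [-67.2 -63.6 -54.4] 1406
rim x+ [58.4 61.  64.3] 620
rim y- [-125.7 -122.8 -112. ] 1125
rim y+ [111.7 121.9 123.5] 493
obj [254. 151.] ztop 0.053 box xy 0.5 -79.4 size 75.6 62.0 89.9 x [-29.3  30.6] y [-117.  -42.] bgr [63. 60. 60.]
obj [276. 251.] ztop 0.057 box xy -24.0 46.2 size 31.1 43.3 89.9 x [-45.5  -2.4] y [30.9 58.9] bgr [152.  57.  30.]
top green 110 z 0.0434 [ 651.5 -245.    61.8   39.2  -18.2] bgr [ 89. 132.  68.] px 302.0 152.0
scene green 200 z 0.0446 [ 652.4 -244.    65.5   42.   -17.4] bgr [117. 165.  91.] px 188.0 230.0
now [ 0.5321 -0.0697  0.2286] [ 1.799e+02 -2.000e-02 -9.520e+01] t 20.05 w 0.0787
{"slide": [[0.427, -0.099, -0.038], [0.424, -0.111, -0.038], [0.421, -0.122, -0.038], [0.092, -0.338, 0.099], [0.074, -0.343, 0.1], [0.056, -0.346, 0.099]], "turn": [[0.0, -0.0, 0.019], [0.0, -0.0, 0.019], [0.0, -0.0, 0.019], [0.0, -0.0, 0.035], [0.0, -0.0, 0.035], [0.0, -0.0, 0.035]], "jaw": [0.1, 0.1, 0.1, 0.1, 0.1, 0.1]}
end [ 0.645 -0.245  0.21 ] [ 179.9   -0.  -109.1]
```

Request:
apply_moves(slide=[[0.43, -0.1, -0.04], [0.42, -0.11, -0.04], [0.42, -0.12, -0.04], [0.09, -0.34, 0.1], [0.07, -0.34, 0.1], [0.06, -0.35, 0.1], [0, 0, 0], [0, 0, 0]], turn=[[0, 0, 0.019], [0, 0, 0.019], [0, 0, 0.019], [0, 0, 0.035], [0, 0, 0.035], [0, 0, 0.03], [0, 0, 0], [0, 0, 0]], jaw=[0.1, 0.1, 0.1, 0.1, 0.1, 0.1, 0.1, 0.1])

```text
time_s: 20.85
tcp_pos: [0.6454, -0.2447, 0.2086]
eef_rot: [179.7, -0.1, -108.7]
contact_force: [-0.7, 0.2, 0.1]
gripper_width: 0.0789
```

```bash
python3 - <<'E'
from plan import *
from find import find
q=find('wrist','green',(.6515,-.245),.06,'w10')
a=np.radians(q[4]); v=np.array([-np.sin(a),np.cos(a)]); p=q[:2]/1e3-8e-3*v
jar=np.array([.7395,-.2005])-p; print('jar u,v',jar@[np.cos(a),np.sin(a)],jar@v)
plan([(*p,.12,q[4]-90),(*p,.030,q[4]-90)],0.1)
E
```

```text
wrist green 2177 z 0.0444 [ 650.6 -245.9   59.7   40.8  -18.7] bgr [105. 165.  74.] px 248.0 174.0
jar u,v 0.06965116391903227 0.07950584147273636
now [ 0.6452 -0.2445  0.21  ] [ 1.7984e+02 -4.0000e-02 -1.0867e+02] t 20.9 w 0.0788
{"slide": [[0.025, -0.019, 0.3], [0.025, -0.019, 0.3], [0.026, -0.018, 0.3], [-0.0, 0.001, 0.45], [-0.001, -0.0, 0.45]], "turn": [[0.001, -0.0, 0.0], [0.001, -0.0, 0.0], [0.001, -0.0, 0.0], [-0.001, -0.0, 0.0], [-0.001, -0.0, 0.0]], "jaw": [0.1, 0.1, 0.1, 0.1, 0.1]}
end [ 0.648  -0.2534  0.03  ] [ 179.9   -0.  -108.7]
```

View pics/w10.png

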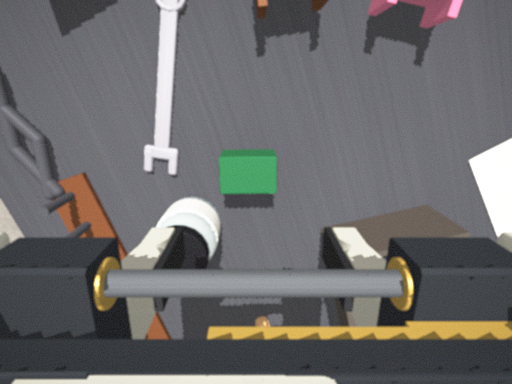

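The green block is at (248,174), 59.7 x 40.8 mm with its top at 44 mm. The jar is at (200,225), so I'm gripping 8 mm off centre, away from it, which leaves the gripper body about 6 mm clear.

Request:
apply_moves(slide=[[0.03, -0.02, 0.3], [0.03, -0.02, 0.3], [0.02, -0.02, 0.3], [0, 0, 0.4], [0, 0, 0.25], [0, 0, 0.22], [0, 0, 0], [0, 0, 0]], turn=[[0, 0, 0], [0, 0, 0], [0, 0, 0], [0, 0, 0], [0, 0, 0], [0, 0, 0], [0, 0, 0], [0, 0, 0]], jaw=[0.1, 0.1, 0.1, 0.1, 0.1, 0.1, 0.1, 1])

```text
time_s: 21.7
tcp_pos: [0.649, -0.2537, 0.0356]
eef_rot: [-180.0, -0.0, -108.6]
contact_force: [0.6, 0.4, 1.1]
gripper_width: 0.0754
```

Request:
apply_moves(slide=[[0, 0, 0], [0, 0, 0], [0, 0, 0], [0, 0, 0]], turn=[[0, 0, 0], [0, 0, 0], [0, 0, 0], [0, 0, 0]], jaw=[1, 1, 1, 1])

```text
time_s: 22.1
tcp_pos: [0.6479, -0.2535, 0.0363]
eef_rot: [179.9, 0.0, -108.7]
contact_force: [-5.7, 3.2, 7.6]
gripper_width: 0.0593
```

Request:
apply_moves(slide=[[0, 0, -0.2], [0, 0, -0.4], [0, 0, -0.4], [0, 0, -0.25], [0, 0, 0], [0, 0, 0]], turn=[[0, 0, 0], [0, 0, 0], [0, 0, 0], [0, 0, 0], [0, 0, 0], [0, 0, 0]], jaw=[1, 1, 1, 1, 1, 1])

```text
time_s: 22.7
tcp_pos: [0.648, -0.2533, 0.1584]
eef_rot: [179.9, 0.1, -108.7]
contact_force: [-0.2, 0.7, -10.6]
gripper_width: 0.0595
```

```bash
python3 - <<'E'
from plan import *
t=box(0,-19.5-8)
plan([(t[0],t[1],.155,-95)],1)
E
```

```text
now [ 0.648  -0.2533  0.1584] [ 1.7992e+02  7.0000e-02 -1.0872e+02] t 22.7 w 0.0595
{"slide": [[-0.282, 0.294, 0.006], [-0.294, 0.283, 0.006], [-0.305, 0.27, 0.007], [-0.315, 0.258, 0.006], [-0.326, 0.245, 0.007], [-0.335, 0.231, 0.006]], "turn": [[0.0, 0.0, -0.027], [0.0, 0.0, -0.027], [0.0, 0.0, -0.027], [0.0, 0.0, -0.027], [0.0, 0.0, -0.027], [0.0, 0.0, -0.027]], "jaw": [1, 1, 1, 1, 1, 1]}
end [ 0.5352 -0.0365  0.155 ] [ 1.799e+02  1.000e-01 -9.480e+01]
```

Request:
apply_moves(slide=[[-0.28, 0.29, 0], [-0.29, 0.28, 0], [-0.31, 0.27, 0], [-0.31, 0.26, 0], [-0.33, 0.25, 0], [-0.34, 0.23, 0], [0, 0, 0], [0, 0, 0]], turn=[[0, 0, -0.027], [0, 0, -0.027], [0, 0, -0.027], [0, 0, -0.027], [0, 0, -0.027], [0, 0, -0.025], [0, 0, 0], [0, 0, 0]], jaw=[1, 1, 1, 1, 1, 1, 1, 1])

```text
time_s: 23.5
tcp_pos: [0.5343, -0.0362, 0.1576]
eef_rot: [179.8, -0.0, -94.8]
contact_force: [0.7, -0.1, -8.4]
gripper_width: 0.0595
```

```bash
python3 - <<'E'
from plan import *
t=box(0,-27.5)
cap('wrist','w11')
plan([(t[0],t[1],.10,-95),(t[0],t[1],.0435,-95)],1)
E
```

```text
now [ 0.5349 -0.0368  0.1579] [ 1.7984e+02 -4.0000e-02 -9.4890e+01] t 23.55 w 0.0592
{"slide": [[-0.002, -0.001, 0.29], [-0.002, -0.001, 0.289], [-0.0, -0.0, 0.283], [-0.0, -0.0, 0.282]], "turn": [[0.001, -0.0, 0.001], [0.001, -0.0, 0.001], [-0.0, -0.0, -0.0], [-0.0, -0.0, -0.0]], "jaw": [1, 1, 1, 1]}
end [ 0.5351 -0.0365  0.0435] [-180.    -0.   -95.1]
```

View pics/w11.png

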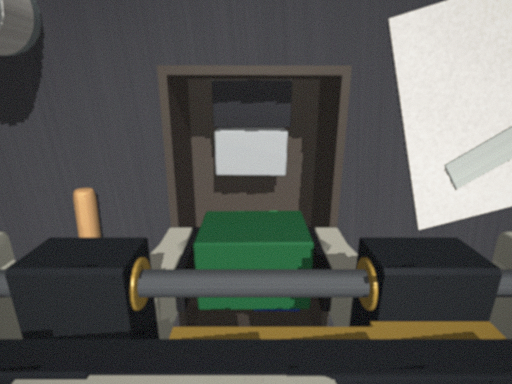

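The green block is held, with the billet at (252,152) and the layered block behind it. Lowering.

Request:
apply_moves(slide=[[0, 0, 0.29], [0, 0, 0.29], [0, 0, 0.28], [0, 0, 0.29], [0, 0, 0], [0, 0, 0]], turn=[[0, 0, 0], [0, 0, 0], [0, 0, 0], [0, 0, 0], [0, 0, 0], [0, 0, 0]], jaw=[1, 1, 1, 1, 1, 1])

```text
time_s: 24.15
tcp_pos: [0.5356, -0.038, 0.0435]
eef_rot: [179.9, -0.1, -95.0]
contact_force: [0.1, -0.2, -8.7]
gripper_width: 0.0594
```

Request:
apply_moves(slide=[[0, 0, 0.01], [0, 0, 0], [0, 0, 0], [0, 0, 0]], turn=[[0, 0, 0], [0, 0, 0], [0, 0, 0], [0, 0, 0]], jaw=[1, 0.22, 0.22, 0.22])

```text
time_s: 24.55
tcp_pos: [0.5372, -0.0368, 0.0448]
eef_rot: [-179.8, 0.0, -94.9]
contact_force: [-0.0, -0.1, -0.5]
gripper_width: 0.0679
```

Request:
apply_moves(slide=[[0, 0, -0.3], [0, 0, -0.45], [0, 0, -0.45], [0, 0, -0.4], [0, 0, -0.3], [0, 0, 0], [0, 0, 0]], turn=[[0, 0, 0], [0, 0, 0], [0, 0, 0], [0, 0, 0], [0, 0, 0], [0, 0, 0], [0, 0, 0]], jaw=[0.22, 0.22, 0.22, 0.22, 0.22, 0.1, 0])

```text
time_s: 25.25
tcp_pos: [0.5364, -0.0368, 0.2349]
eef_rot: [-179.8, 0.1, -94.9]
contact_force: [-0.9, 0.2, -0.5]
gripper_width: 0.0791
```

```bash
python3 inbox.py wrist; python3 - <<'E'
from plan import *
from find import find
from m import masks
c=cap('top','t12'); W=world(c); m=masks(c)['beam']; d=m&(np.hypot(W[...,0]-.557,W[...,1]+.4)<.12)&(W[...,2]>.02); print(d.sum(),W[d].mean(0))
plan([(.55,-.39,.21,-99)],0)
E
```

```text
rim x- [-67.2 -63.5 -53.4] 1570
rim x+ [58.4 61.2 68.8] 781
rim y- [-125.3 -122.  -112.1] 1174
rim y+ [120.8 123.1 127.5] 792
obj [255. 101.] ztop 0.053 box xy 0.6 -99.4 size 62.1 35.6 0.1 x [-29.7  30.8] y [-117.1  -81.6] bgr [56. 53. 53.]
obj [254. 157.] ztop 0.051 box xy 1.2 -38.8 size 60.0 79.2 0.0 x [-28.   30.5] y [-78.1   0.1] bgr [110.5 117.  110. ]
obj [276. 241.] ztop 0.057 box xy -24.1 61.3 size 43.5 61.2 0.3 x [-45.4  -2.2] y [31.  90.6] bgr [153.  57.  29.]
72 [ 0.55575861 -0.4004859   0.0424223 ]
now [ 0.5355 -0.037   0.233 ] [179.95   0.   -94.93] t 25.35 w 0.085
{"slide": [[0.438, -0.056, 0.029], [0.438, -0.06, 0.029], [0.437, -0.064, 0.029], [0.436, -0.068, 0.028], [0.436, -0.072, 0.029], [0.435, -0.075, 0.028], [0.435, -0.08, 0.029], [0.433, -0.083, 0.028]], "turn": [[0.0, -0.0, 0.006], [0.0, -0.0, 0.006], [0.0, -0.0, 0.006], [0.0, -0.0, 0.006], [0.0, -0.0, 0.006], [0.0, -0.0, 0.006], [0.0, -0.0, 0.006], [0.0, -0.0, 0.006]], "jaw": [0, 0, 0, 0, 0, 0, 0, 0]}
end [ 0.55 -0.39  0.21] [180.   -0.  -99.1]
```

Request:
apply_moves(slide=[[0.44, -0.06, 0.03], [0.44, -0.06, 0.03], [0.44, -0.06, 0.03], [0.44, -0.07, 0.03], [0.44, -0.07, 0.03], [0.43, -0.08, 0.03], [0.43, -0.08, 0.03], [0.43, -0.08, 0.03]], turn=[[0, 0, 0.006], [0, 0, 0.006], [0, 0, 0.006], [0, 0, 0.006], [0, 0, 0.006], [0, 0, 0.006], [0, 0, 0.006], [0, 0, 0.006]], jaw=[0, 0, 0, 0, 0, 0, 0, 0])

```text
time_s: 26.15
tcp_pos: [0.5501, -0.3918, 0.2076]
eef_rot: [179.9, 0.0, -99.1]
contact_force: [1.5, 0.0, -0.1]
gripper_width: 0.0878
```

Request:
apply_moves(slide=[[0, 0, 0], [0, 0, 0], [0, 0, 0]], turn=[[0, 0, 0], [0, 0, 0], [0, 0, 0]], jaw=[0.05, 0.05, 0.05])

```text
time_s: 26.45
tcp_pos: [0.5505, -0.3896, 0.2086]
eef_rot: [179.9, 0.0, -99.0]
contact_force: [0.6, 0.5, 0.7]
gripper_width: 0.0831
```

```bash
python3 - <<'E'
from plan import *
from find import find
q=find('wrist','beam',(.557,-.402),.05,'w13')
plan([(q[0]/1e3,q[1]/1e3,.12,q[4]-90),(q[0]/1e3,q[1]/1e3,.030,q[4]-90)],0.05)
E
```

```text
wrist beam 1162 z 0.0484 [ 555.8 -403.4   63.8   45.   -12. ] bgr [ 69. 104. 167.] px 246.0 162.0
now [ 0.5507 -0.3893  0.2091] [ 1.7995e+02  1.0000e-02 -9.9000e+01] t 26.5 w 0.0836
{"slide": [[0.044, -0.024, 0.297], [0.044, -0.025, 0.297], [0.043, -0.026, 0.297], [-0.0, -0.0, 0.45], [-0.0, -0.001, 0.45]], "turn": [[0.0, 0.0, 0.012], [0.0, 0.0, 0.012], [0.0, 0.0, 0.012], [0.0, 0.0, -0.001], [0.0, 0.0, -0.001]], "jaw": [0.05, 0.05, 0.05, 0.05, 0.05]}
end [ 0.5558 -0.4034  0.03  ] [ 179.9    0.  -101.9]
```

View pics/w13.png

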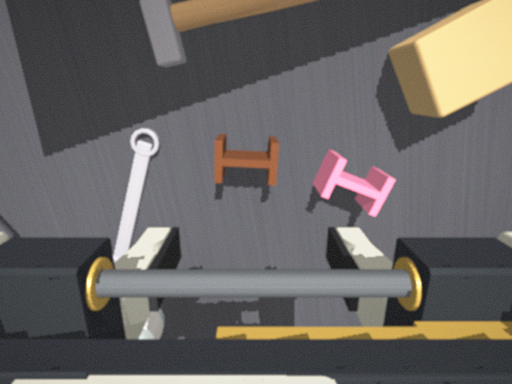

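The rust-brown beam is at (246,162), 63.8 x 45 mm with its top at 48 mm. The pink decoy at (353,182) stays. Grasping the rust one.

Request:
apply_moves(slide=[[0.04, -0.02, 0.3], [0.04, -0.03, 0.3], [0.05, -0.03, 0.3], [0, 0, 0.44], [0, 0, 0.42], [0, 0, 0], [0, 0, 0]], turn=[[0, 0, 0.012], [0, 0, 0.012], [0, 0, 0.011], [0, 0, 0], [0, 0, 0], [0, 0, 0], [0, 0, 0]], jaw=[0.05, 0.05, 0.05, 0.05, 0.05, 0.05, 1])

```text
time_s: 27.2
tcp_pos: [0.5568, -0.4037, 0.0342]
eef_rot: [179.9, -0.0, -101.9]
contact_force: [0.5, -0.7, 0.9]
gripper_width: 0.0792
```

Request:
apply_moves(slide=[[0, 0, 0], [0, 0, 0], [0, 0, 0], [0, 0, 0]], turn=[[0, 0, 0], [0, 0, 0], [0, 0, 0], [0, 0, 0]], jaw=[1, 1, 1, 1])

```text
time_s: 27.6
tcp_pos: [0.5568, -0.4046, 0.0364]
eef_rot: [-179.9, -0.0, -102.0]
contact_force: [-2.7, 3.5, 6.1]
gripper_width: 0.0637
```

Request:
apply_moves(slide=[[0, 0, -0.2], [0, 0, -0.4], [0, 0, -0.4], [0, 0, -0.25], [0, 0, 0], [0, 0, 0]], turn=[[0, 0, 0], [0, 0, 0], [0, 0, 0], [0, 0, 0], [0, 0, 0], [0, 0, 0]], jaw=[1, 1, 1, 1, 1, 1])

```text
time_s: 28.2
tcp_pos: [0.5564, -0.4042, 0.1596]
eef_rot: [-179.9, 0.0, -102.1]
contact_force: [-0.5, -1.0, -6.0]
gripper_width: 0.0639
```

```bash
python3 - <<'E'
from plan import *
t=box(26.5,61)
plan([(.5,-.12,.16,-150,1),(t[0],t[1],.16,175,1)],1)
E
```

```text
now [ 0.5564 -0.4042  0.1596] [-1.7988e+02  3.0000e-02 -1.0209e+02] t 28.2 w 0.0639
{"slide": [[-0.38, 0.164, -0.001], [-0.358, 0.208, -0.001], [-0.33, 0.249, -0.001], [-0.298, 0.287, -0.001], [-0.262, 0.321, -0.0], [-0.221, 0.35, -0.001], [-0.178, 0.374, -0.0], [-0.288, 0.225, 0.0]], "turn": [[-0.0, 0.0, 0.08], [-0.0, 0.0, 0.08], [-0.0, 0.0, 0.08], [-0.0, 0.0, 0.08], [-0.0, 0.0, 0.08], [-0.0, 0.0, 0.08], [-0.0, 0.0, 0.08], [-0.0, 0.0, 0.081]], "jaw": [1, 1, 1, 1, 1, 1, 1, 1]}
{"slide": [[-0.259, 0.258, 0.0], [-0.226, 0.288, 0.0], [-0.189, 0.313, 0.001], [-0.15, 0.334, 0.0]], "turn": [[-0.0, 0.0, 0.081], [-0.0, 0.0, 0.081], [-0.0, 0.0, 0.081], [-0.0, 0.0, 0.081]], "jaw": [1, 1, 1, 1]}
end [0.5693 0.0493 0.16  ] [1.80e+02 1.00e-01 1.75e+02]
```

Request:
apply_moves(slide=[[-0.38, 0.16, 0], [-0.36, 0.21, 0], [-0.33, 0.25, 0], [-0.3, 0.29, 0], [-0.26, 0.32, 0], [-0.22, 0.35, 0], [-0.18, 0.37, 0], [-0.29, 0.23, 0]], turn=[[0, 0, 0.08], [0, 0, 0.08], [0, 0, 0.08], [0, 0, 0.08], [0, 0, 0.08], [0, 0, 0.08], [0, 0, 0.08], [0, 0, 0.081]], jaw=[1, 1, 1, 1, 1, 1, 1, 1])

```text
time_s: 29.0
tcp_pos: [0.5103, -0.0843, 0.1572]
eef_rot: [179.9, -0.2, -157.5]
contact_force: [1.8, -1.2, -4.4]
gripper_width: 0.0638
```

Request:
apply_moves(slide=[[-0.26, 0.26, 0], [-0.23, 0.29, 0], [-0.19, 0.31, 0], [-0.15, 0.33, 0], [0, 0, 0], [0, 0, 0], [0, 0, 0]], turn=[[0, 0, 0.081], [0, 0, 0.081], [0, 0, 0.081], [0, 0, 0.081], [0, 0, 0], [0, 0, 0], [0, 0, 0]], jaw=[1, 1, 1, 1, 1, 1, 1])

```text
time_s: 29.7
tcp_pos: [0.5687, 0.0489, 0.1574]
eef_rot: [-180.0, -0.1, 175.0]
contact_force: [0.8, -0.1, -3.3]
gripper_width: 0.0639
```

```bash
python3 - <<'E'
from plan import *
t=box(26.5,61)
cap('wrist','w14')
plan([(t[0],t[1],.10,175),(t[0],t[1],.0425,175)],1)
E
```

```text
now [0.5689 0.0487 0.1578] [-1.7996e+02 -9.0000e-02  1.7500e+02] t 29.75 w 0.0638
{"slide": [[-0.002, 0.004, 0.289], [-0.002, 0.004, 0.289], [0.001, -0.0, 0.287], [0.0, -0.0, 0.288]], "turn": [[-0.0, -0.001, -0.0], [-0.0, -0.001, -0.0], [-0.0, 0.0, -0.0], [-0.0, 0.0, -0.0]], "jaw": [1, 1, 1, 1]}
end [0.5692 0.0494 0.0425] [-1.80e+02  1.00e-01  1.75e+02]
```

View pics/w14.png

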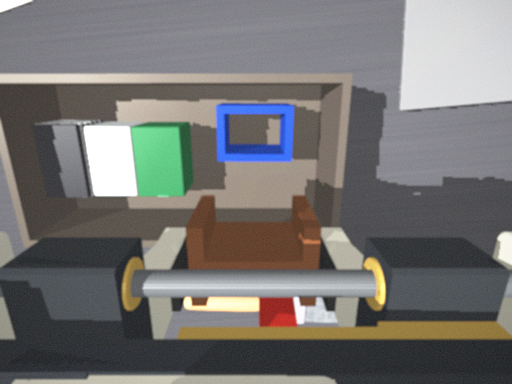

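The five positions look right: the beam is held at (250,235), with green, billet and layered at the left and the tube at (255,132). I'm shifting the beam 3 mm toward the robot so the gripper body clears the hinge, then lowering.

Request:
apply_moves(slide=[[0.02, 0, 0.29], [0.01, 0.01, 0.29], [0, 0, 0.28], [0, 0, 0], [0, 0, 0]], turn=[[0, 0, 0], [0, 0, 0], [0, 0, 0], [0, 0, 0], [0, 0, 0]], jaw=[1, 1, 1, 1, 1])

```text
time_s: 30.25
tcp_pos: [0.5668, 0.0499, 0.0729]
eef_rot: [-180.0, -0.0, 175.0]
contact_force: [0.7, 0.0, -3.2]
gripper_width: 0.064
```

Request:
apply_moves(slide=[[0, 0, 0.14], [0, 0, 0.14], [0, 0, 0], [0, 0, 0]], turn=[[0, 0, 0], [0, 0, 0], [0, 0, 0], [0, 0, 0]], jaw=[1, 1, 1, 1])

```text
time_s: 30.65
tcp_pos: [0.5678, 0.0508, 0.0462]
eef_rot: [180.0, 0.1, 175.0]
contact_force: [-0.1, 0.5, -4.2]
gripper_width: 0.0634
```

Request:
apply_moves(slide=[[0, 0, 0.03], [0, 0, 0], [0, 0, 0]], turn=[[0, 0, 0], [0, 0, 0], [0, 0, 0]], jaw=[1, 1, 1])

```text
time_s: 30.95
tcp_pos: [0.5677, 0.051, 0.0425]
eef_rot: [180.0, 0.1, 175.0]
contact_force: [1.0, 0.4, 0.7]
gripper_width: 0.0639
```

Request:
apply_moves(slide=[[0, 0, 0.01], [0, 0, 0], [0, 0, 0], [0, 0, 0]], turn=[[0, 0, 0], [0, 0, 0], [0, 0, 0], [0, 0, 0]], jaw=[1, 0.19, 0.19, 0.19])

```text
time_s: 31.35
tcp_pos: [0.5671, 0.0509, 0.0408]
eef_rot: [180.0, 0.0, 175.0]
contact_force: [-0.1, -0.2, -0.5]
gripper_width: 0.0709
```

Request:
apply_moves(slide=[[0, 0, -0.2], [0, 0, -0.45], [0, 0, -0.45], [0, 0, -0.45], [0.3, 0, -0.3], [0.3, 0, 0], [0, 0, 0]], turn=[[0, 0, 0], [0, 0, 0], [0, 0, 0], [0, 0, 0], [0, 0, 0], [0, 0, 0], [0, 0, 0]], jaw=[0.19, 0.19, 0.19, 0.19, 0.1, 0, 0])

```text
time_s: 32.05
tcp_pos: [0.5048, 0.056, 0.2271]
eef_rot: [179.9, 0.1, 175.0]
contact_force: [-0.2, -0.2, 0.4]
gripper_width: 0.0859
```

```bash
python3 inbox.py wrist; python3 - <<'E'
from plan import *
cap('wrist','w15'); c=cap('top','t15'); W=world(c); Z=W[...,2]
from m import rect,masks
s=(Z>.012)&(Z<.026); s[:, :110]=0; s[:,240:]=0; s[:170]=0; s[260:]=0
n,l,st,ce=cv2.connectedComponentsWithStats(s.astype(np.uint8)); b=1+np.argmax(st[1:,4]); q=l==b
vs,us=np.nonzero(q); print('lid',st[b],rect(np.array([ray(c,u,v,.013) for u,v in zip(us,vs)])))
y=masks(c)['yellow']; y[:170]=0;y[:,:110]=0;y[:,240:]=0;y[240:]=0
vs,us=np.nonzero(y); print(len(us),us.mean(),vs.mean(),rect(np.array([ray(c,u,v,.053) for u,v in zip(us,vs)])),W[y].mean(0))
E
```

```text
rim x- [-66.6 -63.7 -53.7] 2021
rim x+ [58.9 60.9 65.1] 551
rim y- [-125.5 -120.9 -113.7] 888
rim y+ [112.3 124.1 128.1] 998
obj [253. 202.] ztop 0.056 box xy 2.0 62.9 size 64.1 93.6 90.0 x [-44.6  47.1] y [31.5 94.4] bgr [125.  63.  41.]
obj [145. 202.] ztop 0.052 box xy 1.4 -58.0 size 62.3 118.7 0.2 x [-29.1  31.4] y [-115.4    0.4] bgr [ 68. 109.  52.]
lid [139 193  19  26 127] [425.2 425.8 130.1  53.5  32.3]<stdin>:8: RuntimeWarning: Mean of empty slice.
  ret = ret.dtype.type(ret / rcount)
Traceback (most recent call last):
  File "m.py", line 7, in rect
    (x,y),(a,b),an=cv2.minAreaRect((P[:,:2]*1000).astype(np.float32))
                                    ~^^^^^^
IndexError: too many indices for array: array is 1-dimensional, but 2 were indexed
```

View pics/w15.png

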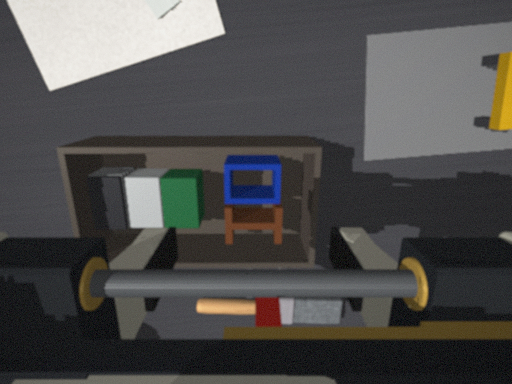

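All five are packed in one layer: layered, billet and green at (115–185,198), tube at (252,180), beam at (253,222). Now the lid.

```bash
python3 - <<'E'
from plan import *
plan([(.455,.315,.23,179)],0)
E
```

```text
now [0.5073 0.0561 0.2258] [1.7999e+02 3.0000e-02 1.7503e+02] t 32.2 w 0.0872
{"slide": [[0.124, 0.422, -0.007], [0.119, 0.424, -0.007], [0.114, 0.425, -0.007], [0.109, 0.427, -0.007], [0.104, 0.428, -0.007], [0.099, 0.429, -0.007]], "turn": [[0.0, 0.0, -0.008], [0.0, 0.0, -0.008], [0.0, 0.0, -0.008], [0.0, 0.0, -0.008], [0.0, 0.0, -0.008], [0.0, 0.0, -0.008]], "jaw": [0, 0, 0, 0, 0, 0]}
end [0.455 0.315 0.23 ] [180.    0.  179.2]
```

Request:
apply_moves(slide=[[0.12, 0.42, 0], [0.12, 0.42, 0], [0.11, 0.43, 0], [0.11, 0.43, 0], [0.1, 0.43, 0], [0.1, 0.43, 0], [0, 0, 0], [0, 0, 0]], turn=[[0, 0, -0.008], [0, 0, -0.008], [0, 0, -0.008], [0, 0, -0.008], [0, 0, -0.008], [0, 0, -0.008], [0, 0, 0], [0, 0, 0]], jaw=[0.4, 0.4, 0.4, 0.4, 0.4, 0.4, 0.4, 0.4])

```text
time_s: 33.0
tcp_pos: [0.4558, 0.3163, 0.2242]
eef_rot: [-179.9, -0.1, 179.2]
contact_force: [-0.7, -0.5, 0.0]
gripper_width: 0.0522
```

```bash
cat > lid.py <<'E'
from plan import *
from m import rect
import sys
cn=sys.argv[1]
c=cap(cn,sys.argv[2]); W=world(c); Z=W[...,2]
near=np.hypot(W[...,0]-.45,W[...,1]-.315)<.2
hsv=cv2.cvtColor(c['pixels'],cv2.COLOR_BGR2HSV)
q=near&(Z>.008)&(Z<.02)
n,l,st,ce=cv2.connectedComponentsWithStats(q.astype(np.uint8)); b=1+np.argmax(st[1:,4]); q=l==b
vs,us=np.nonzero(q); P=np.array([ray(c,u,v,.013) for u,v in zip(us,vs)]); print('lid',q.sum(),np.median(Z[q]),rect(P))
y=near&(Z>.046)&(Z<.060)&(hsv[...,0]>18)&(hsv[...,0]<34)&(hsv[...,1]>130)
vs,us=np.nonzero(y); print('handle',y.sum(),us.mean().round(),vs.mean().round(),rect(np.array([ray(c,u,v,.053) for u,v in zip(us,vs)])),W[y].mean(0).round(4))
E
python3 lid.py wrist w16; python3 lid.py scene s16
```

```text
lid 24129 0.013470344514762566 [448.3 317.2 257.7 135.9  90. ]
handle 878 254.0 163.0 [447.5 317.1  74.   14.   -0. ] [0.447  0.3168 0.0535]
lid 1648 0.014025282623168212 [446.8 316.9 258.4 139.1  89.9]
handle 63 338.0 169.0 [522.7 352.4 235.1  37.3  26.7] [0.4646 0.3241 0.0527]
```

View pics/w16.png

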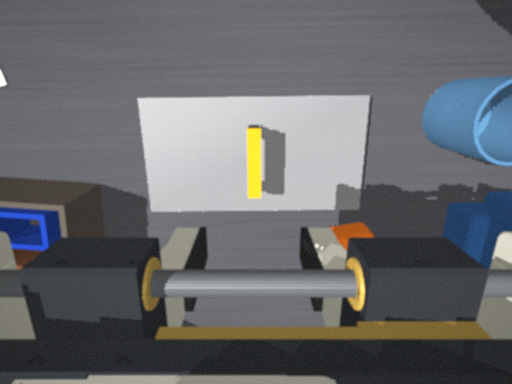

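The wrist view shows the lid plate across (255,155) with its yellow handle at (254,163). Plate 257.7 x 135.9 mm and handle 74 x 14 mm match. Grasping.

```bash
python3 - <<'E'
from plan import *
plan([(.4478,.3171,.1,180),(.4478,.3171,.04,180)],.4)
E
```

```text
now [0.4561 0.3149 0.2248] [-1.7992e+02 -5.0000e-02  1.7910e+02] t 33.1 w 0.0527
{"slide": [[0.027, 0.008, 0.416], [0.028, 0.007, 0.416], [0.027, 0.008, 0.416], [-0.0, 0.0, 0.3], [-0.0, 0.001, 0.3]], "turn": [[-0.0, -0.0, -0.003], [-0.0, -0.0, -0.003], [-0.0, -0.0, -0.003], [-0.0, -0.0, -0.001], [-0.0, -0.0, -0.001]], "jaw": [0.4, 0.4, 0.4, 0.4, 0.4]}
end [0.4478 0.3171 0.04  ] [-1.799e+02 -1.000e-01 -1.800e+02]
```

Request:
apply_moves(slide=[[0.03, 0.01, 0.42], [0.03, 0.01, 0.42], [0.02, 0.01, 0.41], [0, 0, 0.3], [0, 0, 0.3], [0, 0, 0], [0, 0, 0]], turn=[[0, 0, -0.003], [0, 0, -0.003], [0, 0, -0.003], [0, 0, -0.001], [0, 0, 0], [0, 0, 0], [0, 0, 0]], jaw=[0.4, 0.4, 0.4, 0.4, 0.4, 0.4, 0.4])

```text
time_s: 33.8
tcp_pos: [0.4485, 0.3177, 0.0409]
eef_rot: [-179.9, -0.0, 179.9]
contact_force: [-0.6, 1.0, 0.7]
gripper_width: 0.0524
```

Request:
apply_moves(slide=[[0, 0, 0], [0, 0, 0], [0, 0, 0], [0, 0, 0], [0, 0, 0], [0, 0, 0]], turn=[[0, 0, 0], [0, 0, 0], [0, 0, 0], [0, 0, 0], [0, 0, 0], [0, 0, 0]], jaw=[1, 1, 1, 1, 1, 1], newtons=55)

```text
time_s: 34.4
tcp_pos: [0.4478, 0.3177, 0.0409]
eef_rot: [-179.9, -0.0, -180.0]
contact_force: [-0.7, -3.9, 6.1]
gripper_width: 0.0136
```

Request:
apply_moves(slide=[[0, 0, -0.1], [0, 0, -0.3], [0, 0, -0.4], [0, 0, -0.4], [0, 0, -0.2], [0, 0, 0], [0, 0, 0]], turn=[[0, 0, 0], [0, 0, 0], [0, 0, 0], [0, 0, 0], [0, 0, 0], [0, 0, 0], [0, 0, 0]], jaw=[1, 1, 1, 1, 1, 1, 1])

```text
time_s: 35.1
tcp_pos: [0.4469, 0.318, 0.1795]
eef_rot: [-180.0, -0.1, 180.0]
contact_force: [-0.4, -0.0, -7.8]
gripper_width: 0.0134
```

```bash
python3 - <<'E'
from plan import *
cap('wrist','w17')
t=box(-0.8,0.5)
plan([(t[0],t[1],.18,175)],1)
E
```

```text
now [0.4467 0.3176 0.1787] [-1.7989e+02 -1.4000e-01  1.7996e+02] t 35.15 w 0.0136
{"slide": [[-0.113, -0.408, -0.001], [-0.117, -0.406, -0.001], [-0.121, -0.405, -0.001], [-0.126, -0.404, -0.001], [-0.13, -0.402, -0.001], [-0.134, -0.401, -0.001], [-0.138, -0.4, -0.002], [-0.143, -0.398, -0.001]], "turn": [[-0.0, -0.0, 0.007], [-0.0, -0.0, 0.007], [-0.0, -0.0, 0.007], [-0.0, -0.0, 0.007], [-0.0, -0.0, 0.007], [-0.0, -0.0, 0.007], [-0.0, -0.0, 0.007], [-0.0, -0.0, 0.007]], "jaw": [1, 1, 1, 1, 1, 1, 1, 1]}
end [ 0.5368 -0.0085  0.18  ] [-1.799e+02 -1.000e-01  1.751e+02]
```

View pics/w17.png

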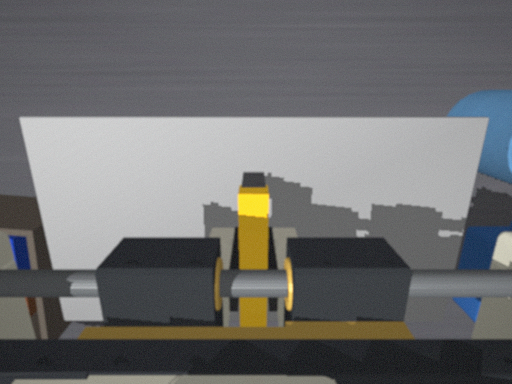

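Request:
apply_moves(slide=[[-0.08, -0.41, 0], [-0.1, -0.41, 0], [-0.11, -0.41, 0], [-0.12, -0.4, 0], [-0.13, -0.4, 0], [-0.15, -0.4, 0], [-0.17, -0.4, 0], [-0.17, -0.4, 0]], turn=[[0, 0, 0.007], [0, 0, 0.007], [0, 0, 0.007], [0, 0, 0.007], [0, 0, 0.007], [0, 0, 0.007], [0, 0, 0.007], [0, 0, 0.007]], jaw=[1, 1, 1, 1, 1, 1, 1, 1])

```text
time_s: 35.95
tcp_pos: [0.538, -0.0104, 0.1783]
eef_rot: [-179.9, -0.2, 175.2]
contact_force: [1.3, 1.2, -5.6]
gripper_width: 0.0135
```

Request:
apply_moves(slide=[[0, 0, 0], [0, 0, 0], [0, 0, 0]], turn=[[0, 0, 0], [0, 0, 0], [0, 0, 0]], jaw=[1, 1, 1])

```text
time_s: 36.25
tcp_pos: [0.5379, -0.0085, 0.179]
eef_rot: [-180.0, -0.2, 175.2]
contact_force: [0.5, 0.8, -5.5]
gripper_width: 0.0135
```

```bash
python3 - <<'E'
from plan import *
c=cap('wrist','w18'); cap('scene','s18')
# lid pose in hand: plate seen
W=world(c); Z=W[...,2]; s=r.get_state(); zp=s['tcp_pos'][2]-.041+.013
q=(abs(Z-zp)<.006); n,l,st,ce=cv2.connectedComponentsWithStats(q.astype(np.uint8)); b=1+np.argmax(st[1:,4]); q=l==b
c5,s5=np.cos(BY),np.sin(BY); d=W[q][:,:2]-BX; bx=(c5*d[:,0]+s5*d[:,1])*1e3; by=(-s5*d[:,0]+c5*d[:,1])*1e3
print(q.sum(),np.median(Z[q]),zp,'bx',np.percentile(bx,[.3,1]),'by',np.percentile(by,[.3,99.7]), 'z vs y',np.polyfit(by,Z[q]*1e3,1))
# angle: front edge
e=bx<np.percentile(bx,1)+1; print(np.degrees(np.arctan(np.polyfit(by[e],bx[e],1)[0])))
t=box(-.8,.5); plan([(t[0],t[1],.14,175),(t[0],t[1],.119,175)],1)
E
```

```text
54940 0.15150413101186633 0.15183173783327608 bx [-67.50928302 -67.01452827] by [-127.25797549  128.56585813] z vs y [3.09235101e-03 1.51500785e+02]
-0.11836287977827956
now [ 0.5384 -0.0078  0.1798] [-1.7998e+02 -7.0000e-02  1.7525e+02] t 36.35 w 0.0133
{"slide": [[0.015, -0.009, 0.398], [0.0, 0.0, 0.21]], "turn": [[-0.0, -0.001, 0.003], [-0.0, 0.0, -0.0]], "jaw": [1, 1]}
end [ 0.5367 -0.0086  0.119 ] [-180.    0.  175.]
```

View pics/w18.png

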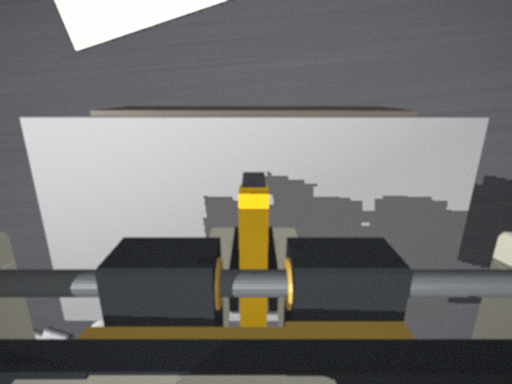

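View pics/s18.png

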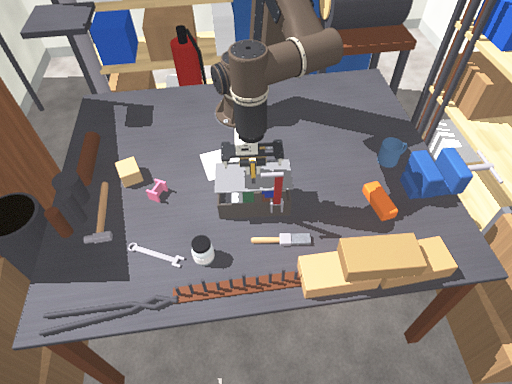

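The lid is held level over the box, within about 2 mm and 0.1° of its centre. Lowering slowly.

Request:
apply_moves(slide=[[0.02, 0, 0.3], [0, 0, 0.2], [0, 0, 0.1], [0, 0, 0], [0, 0, 0]], turn=[[0, 0, 0.002], [0, 0, 0], [0, 0, 0], [0, 0, 0], [0, 0, 0]], jaw=[1, 1, 1, 1, 1])

```text
time_s: 36.85
tcp_pos: [0.5375, -0.0079, 0.1213]
eef_rot: [-180.0, 0.1, 175.1]
contact_force: [1.0, -0.4, -5.1]
gripper_width: 0.0133
```

Request:
apply_moves(slide=[[0, 0, 0.03], [0, 0, 0.03], [0, 0, 0], [0, 0, 0]], turn=[[0, 0, 0], [0, 0, 0], [0, 0, 0], [0, 0, 0]], jaw=[1, 1, 1, 1])

```text
time_s: 37.25
tcp_pos: [0.5369, -0.0085, 0.1147]
eef_rot: [180.0, 0.0, 175.0]
contact_force: [1.0, -0.1, -6.6]
gripper_width: 0.0135
```

Still free below the rim (z = 114.7, with the lip started). Going the last millimetres.

Request:
apply_moves(slide=[[0, 0, 0.02], [0, 0, 0.02], [0, 0, 0], [0, 0, 0]], turn=[[0, 0, 0], [0, 0, 0], [0, 0, 0], [0, 0, 0]], jaw=[1, 1, 1, 1])

```text
time_s: 37.65
tcp_pos: [0.537, -0.0084, 0.1109]
eef_rot: [-180.0, 0.0, 175.0]
contact_force: [-2.8, 0.4, -0.5]
gripper_width: 0.0134
```

Request:
apply_moves(slide=[[0, 0, 0.02], [0, 0, 0], [0, 0, 0]], turn=[[0, 0, 0], [0, 0, 0], [0, 0, 0]], jaw=[1, 1, 1])

```text
time_s: 37.95
tcp_pos: [0.5371, -0.0084, 0.1108]
eef_rot: [-180.0, 0.1, 175.1]
contact_force: [-9.7, 2.3, 19.6]
gripper_width: 0.0133
```

It made contact at z = 110.8, the expected seated height (70 + 41 mm). Releasing and checking.

Request:
apply_moves(slide=[[0, 0, -0.02], [0, 0, 0], [0, 0, 0], [0, 0, 0]], turn=[[0, 0, 0], [0, 0, 0], [0, 0, 0], [0, 0, 0]], jaw=[1, 0.5, 0.5, 0.5])

```text
time_s: 38.35
tcp_pos: [0.5374, -0.0084, 0.1107]
eef_rot: [180.0, 0.0, 175.0]
contact_force: [1.1, -0.7, -0.8]
gripper_width: 0.0322
```

Request:
apply_moves(slide=[[0, 0, -0.2], [0, 0, -0.4], [0, 0, -0.4], [0.3, 0, -0.3], [0.4, 0, -0.2], [0, 0, 0], [0, 0, 0]], turn=[[0, 0, 0], [0, 0, 0], [0, 0, 0], [0, 0, 0], [0, 0, 0], [0, 0, 0], [0, 0, 0]], jaw=[0.5, 0.5, 0.5, 0.5, 0.5, 0.5, 0.5])

```text
time_s: 39.05
tcp_pos: [0.4672, -0.0021, 0.2617]
eef_rot: [179.9, 0.2, 175.0]
contact_force: [0.1, 0.9, -0.6]
gripper_width: 0.0436
```

```bash
python3 - <<'E'
from plan import *
c=cap('wrist','w19'); W=world(c); Z=W[...,2]
q=(Z>.074)&(Z<.095); n,l,st,ce=cv2.connectedComponentsWithStats(q.astype(np.uint8)); b=1+np.argmax(st[1:,4]); q=l==b
c5,s5=np.cos(BY),np.sin(BY); d=W[q][:,:2]-BX; bx=(c5*d[:,0]+s5*d[:,1])*1e3; by=(-s5*d[:,0]+c5*d[:,1])*1e3; z=Z[q]*1e3
print(q.sum(),np.median(z),'bx',np.percentile(bx,[.5,99.5]),'by',np.percentile(by,[.5,99.5]))
A=np.c_[bx,by,np.ones(len(bx))]; print('plane',np.linalg.lstsq(A,z,rcond=None)[0])
s=cap('scene','s19'); cap('top','t19')
W=world(s); hsv=cv2.cvtColor(s['pixels'],cv2.COLOR_BGR2HSV); Z=W[...,2]
bm=np.zeros(Z.shape,bool); bm[150:215,255:300]=1
red=bm&((hsv[...,0]<8)|(hsv[...,0]>170))&(hsv[...,1]>130)&(Z>.08)&(Z<.4); P=W[red]
print('red',red.sum(),np.polyfit(P[:,2],P[:,0],1))
hd=bm&(Z>.25)&(Z<.4)&~red; P=W[hd]; print('handle',hd.sum(),P.mean(0).round(3),P.min(0).round(3),P.max(0).round(3))
i=s['pixels'][140:230,200:320]; cv2.imwrite('pics/s19c.png',cv2.resize(i,(800,600),interpolation=cv2.INTER_CUBIC))
E
```

```text
16334 83.50391102627614 bx [-68.13177303  51.70245633] by [-126.08656673  128.32075386]
plane [1.97216276e-03 4.56452475e-04 8.35409614e+01]
red 175 [0.17937649 0.60852021]
handle 121 [0.656 0.039 0.277] [0.647 0.004 0.254] [0.663 0.069 0.284]
```

View pics/s19c.png

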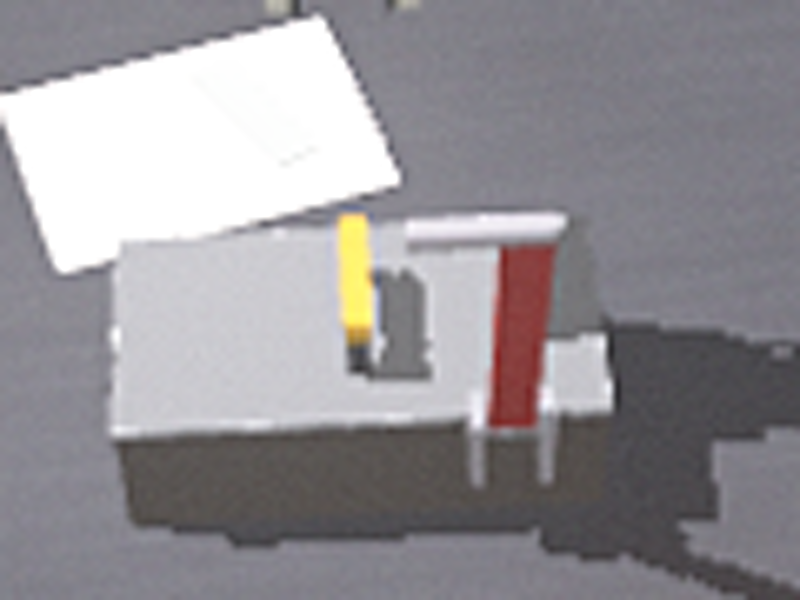

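View pics/w19.png

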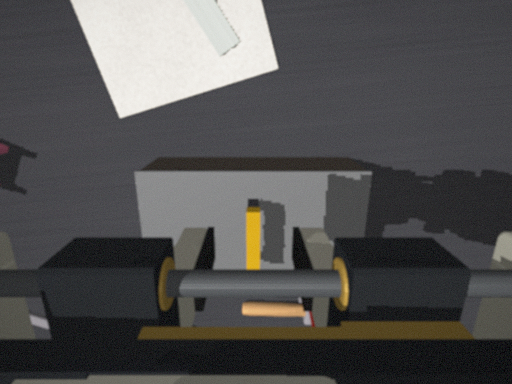

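The lid is seated: plate top at 83.5 mm, tilt under 0.3 mm across it, handle at (355,270) in the crop. The clamp bar (520,330) stands at about 100° (1.75 rad). Next, regrip for the clamp handle.

```bash
python3 - <<'E'
from plan import *
t=box(113,38); print(t)
plan([(.48,.0,.34,-95,-1),(t[0],t[1],.34,-95)],.5)
E
```

```text
[0.65338192 0.0189068 ]
now [ 0.4675 -0.0023  0.2598] [-1.7996e+02 -6.0000e-02  1.7500e+02] t 39.2 w 0.0437
{"slide": [[-0.01, 0.003, -0.067], [-0.01, 0.001, -0.067], [-0.011, 0.0, -0.067], [-0.01, -0.001, -0.067], [-0.01, -0.003, -0.067], [-0.01, -0.004, -0.067], [-0.009, -0.005, -0.067], [-0.009, -0.006, -0.067]], "turn": [[0.0, -0.0, -0.087], [0.0, -0.0, -0.087], [0.0, -0.0, -0.087], [0.0, -0.0, -0.087], [0.0, -0.0, -0.087], [0.0, -0.0, -0.087], [0.0, -0.0, -0.087], [0.0, -0.0, -0.087]], "jaw": [0.5, 0.5, 0.5, 0.5, 0.5, 0.5, 0.5, 0.5]}
{"slide": [[-0.008, -0.007, -0.067], [-0.006, -0.008, -0.066], [-0.005, -0.01, -0.067], [-0.004, -0.01, -0.066], [-0.087, -0.427, -0.001], [-0.086, -0.427, -0.0], [-0.086, -0.428, -0.001], [-0.085, -0.428, -0.0]], "turn": [[0.0, -0.0, -0.087], [0.0, -0.0, -0.087], [0.0, -0.0, -0.087], [0.0, -0.0, -0.087], [0.0, -0.0, -0.001], [0.0, -0.0, -0.001], [0.0, -0.0, -0.001], [0.0, -0.0, -0.001]], "jaw": [0.5, 0.5, 0.5, 0.5, 0.5, 0.5, 0.5, 0.5]}
end [0.6534 0.0189 0.34  ] [179.9  -0.  -94.9]
```

Request:
apply_moves(slide=[[-0.01, 0, -0.07], [-0.01, 0, -0.07], [-0.01, 0, -0.07], [-0.01, 0, -0.07], [-0.01, 0, -0.07], [-0.01, 0, -0.07], [-0.01, 0, -0.07], [-0.01, 0, -0.07]], turn=[[0, 0, -0.087], [0, 0, -0.087], [0, 0, -0.087], [0, 0, -0.087], [0, 0, -0.087], [0, 0, -0.087], [0, 0, -0.087], [0, 0, -0.087]], jaw=[0.5, 0.5, 0.5, 0.5, 0.5, 0.5, 0.5, 0.5])

```text
time_s: 40.0
tcp_pos: [0.4749, 0.0004, 0.3155]
eef_rot: [179.9, -0.1, -124.9]
contact_force: [0.6, 0.2, 0.0]
gripper_width: 0.0438
```

Request:
apply_moves(slide=[[0, 0, -0.07], [0, 0, -0.07], [0, 0, -0.07], [0, 0, -0.07], [0, 0, 0], [0, 0, 0]], turn=[[0, 0, -0.087], [0, 0, -0.087], [0, 0, -0.087], [0, 0, -0.087], [0, 0, 0], [0, 0, 0]], jaw=[0.5, 0.5, 0.5, 0.5, 0.5, 0.5])

```text
time_s: 40.6
tcp_pos: [0.4746, 0.0005, 0.3435]
eef_rot: [179.9, -0.0, -95.5]
contact_force: [0.3, 0.1, -0.6]
gripper_width: 0.0436
```

```bash
python3 - <<'E'
from plan import *
t=box(113,38)
plan([(t[0],t[1],.34,-95)],.5)
c=cap('top','t20'); W=world(c); d=W[...,:2]-BX;c5,s5=np.cos(BY),np.sin(BY);bx=(c5*d[...,0]+s5*d[...,1])*1e3; by=(-s5*d[...,0]+c5*d[...,1])*1e3; Z=W[...,2]
q=(Z>.25)&(Z<.3)&(abs(bx-113)<25)&(by>0)&(by<110); print('handle top',q.sum(),bx[q].mean(),by[q].min(),by[q].max(),Z[q].mean())
E
```

```text
now [0.4746 0.0005 0.3435] [ 1.799e+02 -4.000e-02 -9.551e+01] t 40.6 w 0.0436
{"slide": [[-0.089, -0.44, 0.008], [-0.088, -0.441, 0.008], [-0.088, -0.441, 0.008], [-0.086, -0.44, 0.007]], "turn": [[0.0, -0.0, -0.001], [0.0, -0.0, -0.001], [0.0, -0.0, -0.001], [0.0, -0.0, -0.001]], "jaw": [0.5, 0.5, 0.5, 0.5]}
end [0.6533 0.0189 0.34  ] [179.9  -0.  -95.2]
handle top 75 111.63508777769864 23.321951452322214 87.38881637993148 0.27450693069301263
```

Request:
apply_moves(slide=[[-0.09, -0.44, 0], [-0.09, -0.44, 0], [-0.09, -0.44, 0], [-0.09, -0.44, 0], [0, 0, 0], [0, 0, 0]], turn=[[0, 0, -0.002], [0, 0, -0.002], [0, 0, -0.001], [0, 0, -0.001], [0, 0, 0], [0, 0, 0]], jaw=[0.5, 0.5, 0.5, 0.5, 0.5, 0.5])

```text
time_s: 41.25
tcp_pos: [0.6534, 0.0209, 0.3416]
eef_rot: [179.8, -0.1, -94.9]
contact_force: [-0.5, -0.6, 0.5]
gripper_width: 0.044
```

```bash
python3 - <<'E'
from plan import *
c=cap('wrist','w21'); W=world(c); d=W[...,:2]-BX;c5,s5=np.cos(BY),np.sin(BY);bx=(c5*d[...,0]+s5*d[...,1])*1e3; by=(-s5*d[...,0]+c5*d[...,1])*1e3; Z=W[...,2]
q=(Z>.262)&(Z<.3)&(abs(bx-113)<25)&(by>0)&(by<110); print('handle',q.sum(),np.percentile(bx[q],[1,50,99]),by[q].min(),by[q].max(),np.percentile(Z[q],[50,99]))
t=box(112.5,38)
plan([(t[0],t[1],.268,-95)],.5)
E
```

```text
handle 1595 [105.09658358 111.85582003 118.550571  ] 21.573364878935436 88.49763084044254 [0.27924181 0.28143775]
now [0.6527 0.0207 0.343 ] [ 1.7986e+02 -6.0000e-02 -9.4870e+01] t 41.3 w 0.044
{"slide": [[0.008, -0.002, 0.375], [0.009, -0.002, 0.375]], "turn": [[0.001, -0.0, 0.001], [0.001, -0.0, 0.001]], "jaw": [0.5, 0.5]}
end [0.6529 0.0189 0.268 ] [-1.8e+02 -1.0e-01 -9.5e+01]
```

View pics/w21.png

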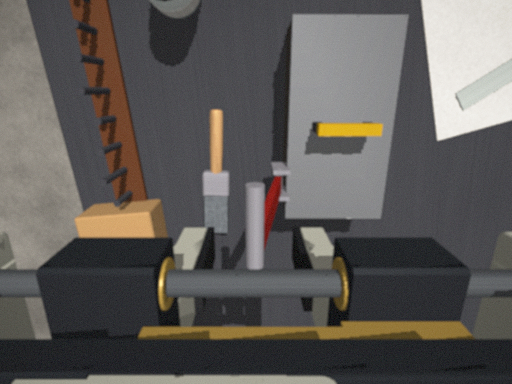

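The clamp handle lies between the open fingers at (255,225), measured at box x 112 mm and top z 281 mm, as expected. Lowering and gripping lightly.

Request:
apply_moves(slide=[[0.01, 0, 0.3], [0.01, 0, 0.3], [0, 0, 0.14], [0, 0, 0], [0, 0, 0], [0, 0, 0], [0, 0, 0], [0, 0, 0]], turn=[[0, 0, 0.001], [0, 0, 0.001], [0, 0, 0], [0, 0, 0], [0, 0, 0], [0, 0, 0], [0, 0, 0], [0, 0, 0]], jaw=[0.5, 0.5, 0.5, 0.5, 0.5, 1, 1, 1], newtons=15)

```text
time_s: 42.1
tcp_pos: [0.6529, 0.0189, 0.2715]
eef_rot: [-179.9, 0.0, -94.9]
contact_force: [-0.6, 0.1, 0.4]
gripper_width: 0.0251
```

Request:
apply_moves(slide=[[0, 0, 0], [0, 0, 0], [0, 0, 0]], turn=[[0, 0, 0], [0, 0, 0], [0, 0, 0]], jaw=[1, 1, 1])

```text
time_s: 42.4
tcp_pos: [0.6526, 0.0189, 0.2708]
eef_rot: [-180.0, 0.0, -94.9]
contact_force: [-0.9, 0.5, 1.1]
gripper_width: 0.0136
```

```bash
python3 - <<'E'
import numpy as np
from h import *
s=r.get_state(); print(s['tcp_pos'],s['eef_rot'],s['contact_force'],s['gripper_width'])
q=1.749; n=14
qs=np.linspace(q,0,n+1); x=-np.cos(qs)*1.86; z=np.sin(qs)*1.86
print([[0,round(-(x[i+1]-x[i]),2),round(-(z[i+1]-z[i]),2)] for i in range(n)])
E
```

```text
[0.65260205 0.01888047 0.27082227] [-1.79993262e+02  9.14686575e-04 -9.49262889e+01] [-0.91823972  0.52521121  1.14365393] 0.013635895310735101
[[0, np.float64(0.23), np.float64(-0.03)], [0, np.float64(0.23), np.float64(0.0)], [0, np.float64(0.23), np.float64(0.03)], [0, np.float64(0.22), np.float64(0.06)], [0, np.float64(0.22), np.float64(0.09)], [0, np.float64(0.2), np.float64(0.11)], [0, np.float64(0.19), np.float64(0.14)], [0, np.float64(0.17), np.float64(0.16)], [0, np.float64(0.15), np.float64(0.18)], [0, np.float64(0.12), np.float64(0.2)], [0, np.float64(0.1), np.float64(0.21)], [0, np.float64(0.07), np.float64(0.22)], [0, np.float64(0.04), np.float64(0.23)], [0, np.float64(0.01), np.float64(0.23)]]
```

Request:
apply_moves(slide=[[0, 0.23, -0.03], [0, 0.23, 0], [0, 0.23, 0.03], [0, 0.22, 0.06], [0, 0.22, 0.09], [0, 0.2, 0.11], [0, 0.19, 0.14], [0, 0, 0]], turn=[[0, 0, 0], [0, 0, 0], [0, 0, 0], [0, 0, 0], [0, 0, 0], [0, 0, 0], [0, 0, 0], [0, 0, 0]], jaw=[1, 1, 1, 1, 1, 1, 1, 1])

```text
time_s: 43.2
tcp_pos: [0.4988, 0.0324, 0.2294]
eef_rot: [179.9, 0.1, -94.9]
contact_force: [-2.7, 3.7, -2.4]
gripper_width: 0.013
```

```bash
python3 - <<'E'
from plan import *
s=r.get_state(); d=s['tcp_pos'][:2]-BX; c,ss=np.cos(BY),np.sin(BY); print('box',c*d[0]+ss*d[1],-ss*d[0]+c*d[1],s['tcp_pos'][2],s['gripper_width'],s['contact_force'])
q=1.749/2; print('expect',.080-.186*np.cos(q),.09+.186*np.sin(q)-.005)
c=cap('scene'); i=c['pixels'][110:230,190:330]; cv2.imwrite('pics/s22.png',cv2.resize(i,(700,600),interpolation=cv2.INTER_CUBIC))
E
```

```text
box -0.042186937493709775 0.03796004324196407 0.2294269709024393 0.012997454366792584 [-2.70033546  3.73849564 -2.37867539]
expect -0.03929678225793555 0.22770346086518964
```

View pics/s22.png

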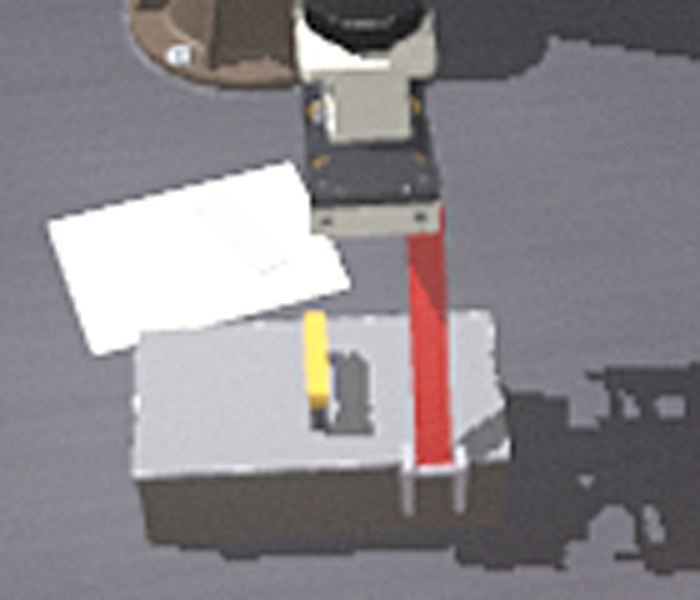

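The bar follows the gripper: red bar at (430,350), lid undisturbed. Continuing down.

Request:
apply_moves(slide=[[0, 0.17, 0.16], [0, 0.15, 0.18], [0, 0.12, 0.2], [0, 0.1, 0.21], [0, 0.07, 0.22], [0, 0.04, 0.23], [0, 0, 0], [0, 0, 0]], turn=[[0, 0, 0], [0, 0, 0], [0, 0, 0], [0, 0, 0], [0, 0, 0], [0, 0, 0], [0, 0, 0], [0, 0, 0]], jaw=[1, 1, 1, 1, 1, 1, 1, 1])

```text
time_s: 44.05
tcp_pos: [0.4354, 0.0376, 0.1095]
eef_rot: [179.8, -0.1, -95.0]
contact_force: [-5.2, 4.4, -2.9]
gripper_width: 0.0133
```

Request:
apply_moves(slide=[[0, 0.01, 0.12], [0, 0, 0.12], [0, 0, 0], [0, 0, 0]], turn=[[0, 0, 0], [0, 0, 0], [0, 0, 0], [0, 0, 0]], jaw=[1, 1, 1, 1])

```text
time_s: 44.45
tcp_pos: [0.4336, 0.0376, 0.0852]
eef_rot: [179.7, -0.1, -95.0]
contact_force: [-7.7, 8.3, -3.7]
gripper_width: 0.013
```

```bash
python3 - <<'E'
from plan import *
s=r.get_state(); d=s['tcp_pos'][:2]-BX; c,ss=np.cos(BY),np.sin(BY); print('box',c*d[0]+ss*d[1],-ss*d[0]+c*d[1],s['tcp_pos'][2],s['gripper_width'],s['contact_force'])
c=cap('scene'); i=c['pixels'][110:230,190:330]; cv2.imwrite('pics/s23.png',cv2.resize(i,(700,600),interpolation=cv2.INTER_CUBIC))
E
```

```text
box -0.10753266049305839 0.037488874820963816 0.08524792181822559 0.013036363411693775 [-7.67133162  8.25771008 -3.68160852]
```

View pics/s23.png

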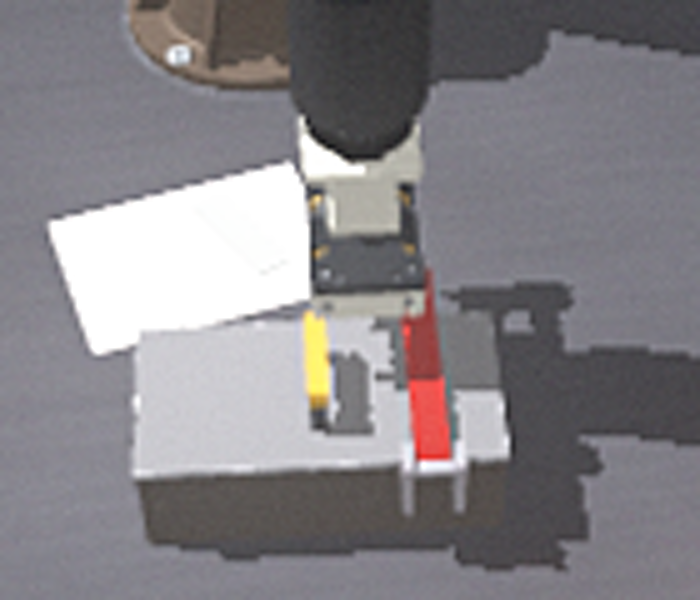

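Request:
apply_moves(slide=[[0, 0, 0.03], [0, 0, 0.02], [0, 0, 0], [0, 0, 0]], turn=[[0, 0, 0], [0, 0, 0], [0, 0, 0], [0, 0, 0]], jaw=[1, 1, 1, 1])

```text
time_s: 44.9
tcp_pos: [0.4337, 0.0374, 0.0816]
eef_rot: [179.8, -0.1, -95.0]
contact_force: [-14.1, 6.5, 13.1]
gripper_width: 0.0133
```

Request:
apply_moves(slide=[[0, 0, -0.02], [0, 0, 0], [0, 0, 0], [0, 0, 0]], turn=[[0, 0, 0], [0, 0, 0], [0, 0, 0], [0, 0, 0]], jaw=[1, 0.68, 0.68, 0.68])

```text
time_s: 45.3
tcp_pos: [0.4363, 0.0378, 0.0838]
eef_rot: [-179.9, 0.0, -94.9]
contact_force: [0.2, -0.4, 0.6]
gripper_width: 0.027
```

Request:
apply_moves(slide=[[0, 0, -0.2], [0, 0, -0.4], [0, 0, -0.4], [0, 0, -0.4], [0, 0, 0], [0, 0, 0]], turn=[[0, 0, 0], [0, 0, 0], [0, 0, 0], [0, 0, 0], [0, 0, 0], [0, 0, 0]], jaw=[0.68, 0.68, 0.68, 0.68, 0.68, 0.68])

```text
time_s: 45.9
tcp_pos: [0.4361, 0.0378, 0.2247]
eef_rot: [-179.9, 0.1, -94.9]
contact_force: [-0.8, 0.2, -0.7]
gripper_width: 0.0283
```

```bash
cat > clamp.py <<'E'
from plan import *
import sys
for cn in ('wrist','scene'):
    c=cap(cn,sys.argv[1]+cn); W=world(c); d=W[...,:2]-BX;c5,s5=np.cos(BY),np.sin(BY);bx=(c5*d[...,0]+s5*d[...,1])*1e3; by=(-s5*d[...,0]+c5*d[...,1])*1e3; Z=W[...,2]*1e3
    hsv=cv2.cvtColor(c['pixels'],cv2.COLOR_BGR2HSV)
    red=((hsv[...,0]<8)|(hsv[...,0]>170))&(hsv[...,1]>130)&(bx>-110)&(bx<90)&(by>55)&(by<95)&(Z>70)&(Z<200)
    if red.sum()>20: print(cn,'red',red.sum(),'slope,z0',np.polyfit(bx[red],Z[red],1),'range x',bx[red].min(),bx[red].max())
    h=(Z>84)&(Z<150)&(bx<-95)&(bx>-125)&(by>15)&(by<95)
    if h.sum()>10: print(cn,'handle',h.sum(),'x',np.percentile(bx[h],[2,50,98]),'ztop',np.percentile(Z[h],[50,95]))
    l=(Z>70)&(Z<92)&(abs(bx)<60)&(by<-15)&(by>-120)
    if l.sum()>50: A=np.c_[bx[l],by[l],np.ones(l.sum())]; print(cn,'lid plane',np.linalg.lstsq(A,Z[l],rcond=None)[0].round(4),np.median(Z[l]))
E
python3 clamp.py a
```

```text
wrist red 4429 slope,z0 [-4.52785697e-03  9.45761174e+01] range x -100.28699350489164 75.82594138920166
wrist handle 1141 x [-114.08071555 -106.73552422  -95.50452464] ztop [97.07272816 99.19186996]
wrist lid plane [4.00000e-04 4.00000e-04 8.34794e+01] 83.45517242437676
scene red 246 slope,z0 [-7.13606509e-03  9.57225139e+01] range x -98.94036567002658 73.91691266990864
scene handle 68 x [-113.83133209 -105.40386852  -96.89876422] ztop [ 97.6077316  101.25227268]
scene lid plane [-2.00000e-04  0.00000e+00  8.40814e+01] 84.10558004121464
```

The bar is within about 0.005 rad of flat. I'll press once from above with closed fingers to make sure it's fully down.

Request:
apply_moves(slide=[[0, 0, 0.3], [0, 0, 0.4], [0, 0, 0.3], [0, 0, 0], [0, 0, 0], [0, 0, 0]], turn=[[0, 0, 0], [0, 0, 0], [0, 0, 0], [0, 0, 0], [0, 0, 0], [0, 0, 0]], jaw=[1, 1, 1, 1, 1, 1])

```text
time_s: 46.6
tcp_pos: [0.4364, 0.0379, 0.1247]
eef_rot: [-179.9, 0.0, -94.9]
contact_force: [-0.5, 0.6, 0.6]
gripper_width: 0.0002
```

Request:
apply_moves(slide=[[0, 0, 0.06], [0, 0, 0.05], [0, 0, 0.03], [0, 0, 0], [0, 0, 0]], turn=[[0, 0, 0], [0, 0, 0], [0, 0, 0], [0, 0, 0], [0, 0, 0]], jaw=[1, 1, 1, 1, 1])

```text
time_s: 47.1
tcp_pos: [0.4358, 0.0378, 0.1109]
eef_rot: [-179.9, 0.0, -94.9]
contact_force: [-6.5, -0.0, 16.3]
gripper_width: 0.0006
```

The handle resists 16 N with its top at 96.9 mm (90 + 7 expected), so it's fully down. Backing off for a final look.

Request:
apply_moves(slide=[[0, 0, -0.2], [0, 0, -0.4], [0, 0, -0.4], [0.4, 0, -0.3], [0.45, 0, 0], [0.45, 0, 0], [0.45, 0, 0], [0.45, 0, 0]], turn=[[0, 0, 0], [0, 0, 0], [0, 0, 0], [0, 0, 0], [0, 0, 0], [0, 0, 0], [0, 0, 0], [0, 0, 0]], jaw=[1, 1, 1, 1, 1, 1, 1, 1])

```text
time_s: 47.9
tcp_pos: [0.416, -0.1832, 0.24]
eef_rot: [-179.9, 0.0, -94.9]
contact_force: [0.6, 0.5, -0.2]
gripper_width: 0.0004
```

Request:
apply_moves(slide=[[0, 0, 0], [0, 0, 0], [0, 0, 0], [0, 0, 0]], turn=[[0, 0, 0], [0, 0, 0], [0, 0, 0], [0, 0, 0]], jaw=[1, 1, 1, 1])

```text
time_s: 48.3
tcp_pos: [0.4167, -0.1806, 0.2396]
eef_rot: [-180.0, 0.0, -94.8]
contact_force: [0.3, 0.5, -1.2]
gripper_width: 0.0005
```

```bash
python3 clamp.py b; python3 -c "
import cv2
i=cv2.imread('pics/bscene.png'); cv2.imwrite('pics/bs.png',cv2.resize(i,(800,600)))"
```

```text
wrist lid plane [9.00000e-04 6.00000e-04 8.36174e+01] 83.57581618046575
scene red 230 slope,z0 [-2.94715749e-04  9.52888867e+01] range x -97.77653011515723 73.64258820321157
scene handle 68 x [-112.20750218 -104.3687652   -97.22435008] ztop [95.94980008 99.99132063]
scene lid plane [-1.20000e-03  1.40000e-03  8.42142e+01] 84.06716548000075
```

View pics/bs.png

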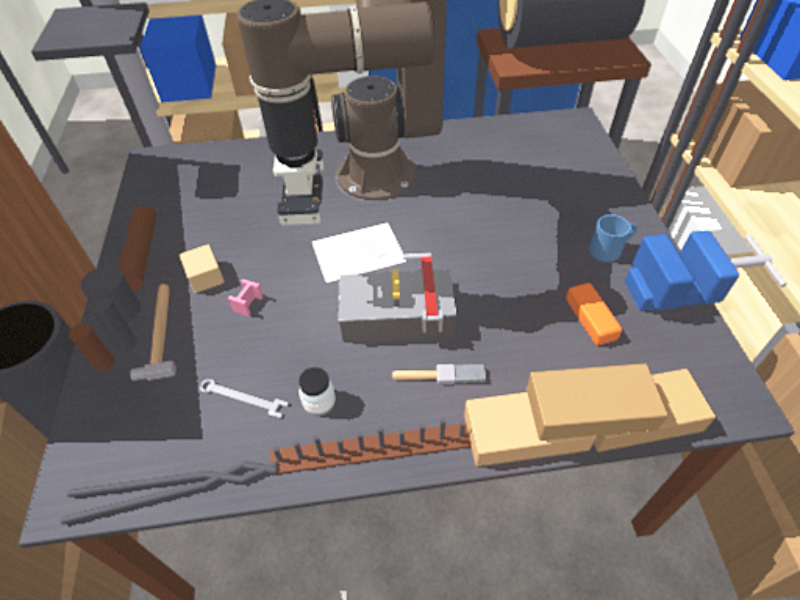

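The scene shows the lid flat on the box at (395,290) with the red bar down across it at (430,290). The bystanders and the pink decoy at (245,297) are in place, and no offcuts are left on the bench. Handing in.

```bash
python3 -c "
from plant import r
print(r.close_job())"
```

```text
the job is handed in; nothing more can be done
None
```

I packed all five offcuts (layered, billet, green, tube and rust-brown beam) into the box in one layer. Then I seated the lid, swung the red clamp bar fully down, and handed the job in at about 48 s. No mustard channel was on the bench, and I left the pink beam-shaped decoy where it was.

My last checks:
- **Lid:** the plate top measured 83.6 mm (83 mm expected), with about 0.2 mm of tilt across it.
- **Clamp:** the bar was flat to under 0.001 rad. The handle top was at 96.9 mm (97 mm expected) and resisted a 16 N press.
- **Bench:** the bystanders looked unmoved in the final picture, and the arm was clear of everything.

No check failed. The scene camera read the lid about 0.6 mm higher than the wrist camera, and the wrist camera put the box centre about 1 mm from my first estimate. Both are within the stated 2 mm calibration. I saw no piece get knocked aside and no slip of the grip.

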